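Stopper the bottle and close its carrier

TASK

Get the amber bottle in the wooden carrier ready to be carried away: first seat its amber glass stopper fully down in the bottle's neck, then slide the loose plywood front panel down the carrier's grooves until it stands on the carrier's floor. Lower both parts gently rather than dropping or ramming them, keep the bottle standing in the carrier, and leave the small cork stopper and the other things where they are.

Things in the scene. Friction and masses are not known exactly. Their poses are not given: they have to be found in the camera images.
- carrier: Open-fronted wooden bottle carrier, fixed, 136 (x) x 99 (y) mm. Origin on the table under the cell; x points from the open front to the back wall, y left, z up. Floor 8 mm thick (x -82 to +54 mm); side and back walls 70 mm high, inner faces at y = +-41.5 and x = +46 mm. Two grooved uprights at the front, 92 mm high.
- groove (a point): Centre of the panel slot at floor level, 62 mm in front of the carrier origin and 8 mm up, axes as the carrier. Slot 11 mm wide (x), 83 mm between its ends (y), open above; its lips reach 10 mm in from each end, straight up to 72 mm above this point, flared open to 84 mm. The panel is home with its origin here.
- bottle: Loose amber glass bottle with a pale label, standing in the carrier, without stopper. Origin at the centre of its underside, z up its axis. Body 66 mm in diameter up to 50 mm, shoulder to 70 mm, straight neck of 34 mm outer diameter from 70 to 100 mm; 0.45 kg.
- bottle_mouth (a point): Centre of the bottle's mouth, at the top rim, 100 mm above the bottle's underside. Straight round bore 25 mm wide and 30 mm deep.
- stopper: Amber glass stopper, loose, hanging by its flange in a hole of the stopper block. Origin on its axis at the underside of the flange, z up. Below: tapered plug 26 mm long, 23 mm wide at the top, 16 mm at the tip. Above: flange 32 mm wide, 4 mm thick, then a round knob 22 mm wide from 4 to 32 mm. Seated when the flange rests on the bottle rim. 0.05 kg.
- cork: Small cork stopper with a pale wooden cap 32 mm wide and 14 mm high, in the other hole of the block; belongs to another bottle. Origin under the cap. Leave it.
- stopper_block: Dark wooden block, fixed, 60 (x) x 150 (y) x 40 mm high, with two round holes 27 mm wide, 34 mm deep, at y = -40 and +40 mm. Origin at the centre of its underside.
- panel: Loose plywood front panel of the carrier, 8 (x) x 80 (y) x 104 (z) mm, with a wooden grip rail along its top, 14 (x) x 60 (y) mm, from z = 100 to 120 mm. Origin at the centre of its lower edge; z up, x through its thickness; both faces alike. First stands upright in the panel stand. 0.12 kg.
- panel_stand: Dark wooden block, fixed, 60 (x) x 120 (y) x 40 mm high, with a slot 10 (x) x 83 (y) mm, 30 mm deep, in which the panel is parked. Origin at the centre of its underside.
- ink_tin: Round ink tin with a black label, 60 mm wide, 38 mm high; bystander. Origin under its centre.
- baren: Turned wooden baren, 68 mm wide, 44 mm high; bystander. Origin under its centre.
- dropper: Small brown dropper bottle, 34 mm wide, 102 mm high; bystander. Origin under its centre.
Things that resemble listed ones, but are neither listed nor needed, are in the scene too. What is shaped like the bottle but blue or pink is not meant.

How it is judged:
On the way, in this order (a step that is already met when the one before it is completed fails the run):
1. the amber stopper is fully seated in the neck of the bottle (horizontal distance between stopper and bottle_mouth below 0.004 m and z of stopper in the frame of bottle between 0.097 and 0.103 m and angle between the z axis of stopper and the z axis of bottle, either way round below 0.1 rad), for 0.2 s.
2. the panel stands home in the carrier's grooves (x of panel in the frame of carrier between -0.066 and -0.058 m and y of panel in the frame of carrier between -0.004 and 0.004 m and z of panel in the frame of carrier between 0.005 and 0.011 m and angle between the z axis of panel and the z axis of carrier, either way round below 0.1 rad), for 0.2 s.
At the end, for the whole second after the job is handed in: Stopper in the neck (4 mm off centre, 3 mm in height, 0.1 rad to the bottle); panel in the grooves on the floor (4 mm in x and y, 3 mm in height, 0.1 rad); bottle upright (0.05 rad) on the carrier floor, origin at x -27 to 23 mm, y within 15 mm in the carrier; all three at rest (all of step 1 and all of step 2 and z of bottle in the frame of carrier between 0.005 and 0.011 m and angle between bottle's own z axis and vertical below 0.05 rad and x of bottle in the frame of carrier between -0.027 and 0.023 m and y of bottle in the frame of carrier between -0.015 and 0.015 m and linear speed of each of stopper, panel, bottle below 0.02 m/s); the robot touches nothing.
It fails at once if the small cork, the ink tin, the baren or the dropper bottle is moved by more than 25 mm (distance of any of ink_tin, baren, dropper, cork from where it was at the start of the episode above 0.025 m).
It fails at once if the bottle is tipped by more than 0.4 rad (angle between bottle's own z axis and vertical above 0.4 rad).
It fails at once if the stopper is dropped (falls free, by more than about 1 cm) or rammed into the bottle with over 60 N (contact force between stopper and bottle above 60 N or (linear speed of stopper above 0.45 m/s and contact force between the fingers and stopper below 0.2 N)).
It fails at once if the panel is dropped (falls free, by more than about 1 cm) or rammed into the carrier with over 60 N (contact force between panel and carrier above 60 N or (linear speed of panel above 0.45 m/s and contact force between the fingers and panel below 0.2 N)).
It also fails if it takes over 58 s, if anything falls off the work surface, if the arm or the gripper's body presses on something with over 40 N, if the wrist force passes 120 N, or if a joint passes its speed limit or range.

ROBOT

A 7-joint arm with a two-finger parallel gripper is mounted at the origin on a cart in front of the work surface, level with it; the furniture and walls round the work are solid. World frame = base frame: x ahead of the robot, y to its left, z up, the work surface at z = 0. Lengths are in m, angles in rad, forces in N, time in s.
With the tool pointing down it reaches from about 0.425 to 0.825 m from the base axis. Payload 3.6 kg.
Tool frame: the origin (TCP) lies midway between the tips of the shut fingers; the grasp point (between the pads) lies 19 mm behind it (env.tcp_to_grasp is the distance from the TCP to the grasp point, in m); z points along the fingers, y is the direction in which the jaws open and shut (so a half turn about z gives the same grasp; the last joint's range is limited). The gripper opens to 85 mm and grips with 20 to 120 N. Pads are 22 mm wide; open, the fingers measure 114 mm over their backs; the gripper's body (76 mm by 85 mm) begins 54 mm behind the grasp point. The pads swing forward as they close: fully open they stand 13 mm farther back than shut.
Start: joints at [-1.224, 0.615, -0.013, 1.423, 0.008, 1.103, -0.04], TCP at [0.237, 0.605, 0.231] pointing down, gripper open.
Joint ranges: [-3.12, 3.12], [-0.3, 2.06], [-1.34, 1.32], [0.26, 2.42], [-1.36, 4.5], [0.01, 1.98], [-2.84, 2.84]. Speed limits (rad/s): [2.79, 2.79, 3.14, 3.14, 3.14, 3.14, 3.14].

INTERFACE

Orientations are given as [roll, pitch, yaw] about the fixed x, y, z axes, in that order (R = Rz(yaw) Ry(pitch) Rx(roll)).
In Python, from station import env gives the robot as it stands.
- The arm moves only by the tool send_rows, never from a script. Its argument "increments" is a list that holds one entry, the list of rows, each a list of 7 numbers: the turn, a rotation vector about the world's x, y, z in degrees, then the shift along the world's x, y, z in mm, then the finger opening in mm, from 0 to 85.4. A call has 1 to 8 rows; each row shifts and turns the pose as measured when the row begins; what a row does not reach is not made up. A row lasts 1/10 s, in which the tool goes at most 50 mm and 8.59 degrees, less where a joint would pass 70% of its speed; a pose out of reach is approached as far as the arm can. A call with a gripper value outside its range is refused whole. The fingers move at their own pace and stop on an object; "newtons" is the grip in N (left out, the last holds). Time passes only in rows, so rows that do not move let the fingers close. It gives the time, the measured TCP pose, the force and the opening at its end, in the units of the state.
- env.state(): the state, without advancing time (a new reading comes with each control period).
- env.snapshot(name): name is "scene" or "top" or "wrist"; returns a dict with "pixels" (400x640x3 uint8, red, green, blue), "camera_matrix" (3x3 intrinsics, pixels), "distortion" ([k1, k2, p1, p2, k3] as OpenCV has them; the pictures are not rectified), "cam_to_world" (4x4, takes a point from camera to world coordinates); the wrist camera has in their place "mount" (4x4, takes a point from camera to tool coordinates, whose origin is the TCP and whose axes are the flange's). Camera axes: x right, y down, z forward; pixel columns grow to the right and rows downward; lengths in m; the calibration is good to about 2 mm. A picture is of the moment at which its call begins: read the wrist's pose just before it. There is no depth.
- env.close_job(): hands the job in, once; it reports no verdict.
The state is a dict: "time": time; "joints": joint angles; "qvel": joint speeds; "effort": joint torques, N m; "tcp_pos": TCP position; "tool_rot": TCP orientation; "ft_force": force on the tool from outside, world axes, zero at the start; "wrist_torque": the same for the moment, N m; "finger_gap": finger opening in m.
Only numpy, scipy, OpenCV 4.12 (cv2) and the standard library are available. Lean on these libraries where they do the work, as an engineer would, in place of code of your own. Each camera call takes 0.05 s, during which the arm holds its last target.

## Working session

There is one attempt and no reset: what is moved stays moved. The work goes in short steps, Python scripts to look and compute and a tool call to move; the robot and the scene stay as the last step left them, time stands still between calls to the robot, and variables do not carry over. Pictures are saved under pics/ and viewed, and the job is handed in when it is done.

Besides the shell and the picture viewer there is one more tool, called as a command line: name --argument value ..., lists and objects as JSON in quotes. send_rows: Moves the arm, as the interface text tells. Its arguments: {"type":"object","properties":{"increments":{"type":"array"},"newtons":{"type":"number"}},"required":["increments"]}

```bash
ls; mkdir -p pics; python3 - <<'E'
from station import env
import cv2,pickle
s=env.state();print(s)
for n in ["scene","top","wrist"]:
    d=env.snapshot(n); cv2.imwrite(f"pics/{n}0.png",d["pixels"][:,:,::-1]); pickle.dump(d,open(f"pics/{n}0.pkl","wb"))
    print(n,d["camera_matrix"],d["distortion"],d.get("cam_to_world",d.get("mount")))
E
```

```text
pics
{'time': 0.0, 'joints': array([-1.22453418,  0.61592689, -0.01264958,  1.4249481 ,  0.00811279,
        1.1033891 , -0.0404392 ]), 'qvel': array([-0.00122345, -0.00103655, -0.00128831,  0.00207779, -0.00042662,
       -0.00054207, -0.00030596]), 'effort': array([ 9.15199530e-05, -4.69220960e+01,  2.59076916e-01, -1.71035975e+01,
        9.94916889e-03,  9.56928445e-03,  8.91379077e-07]), 'tcp_pos': array([0.23641563, 0.60463878, 0.23011678]), 'tool_rot': array([-3.13897163e+00,  3.12490540e-05,  2.76889113e+00]), 'ft_force': array([-0.13735079, -0.07690324,  0.87093774]), 'wrist_torque': array([0.01480254, 0.02105931, 0.03255536]), 'finger_gap': 0.08565022302852869}
scene [[377.05654136   0.         320.58851068]
 [  0.         377.05654136 202.49219239]
 [  0.           0.           1.        ]] [-0.00496133  0.          0.          0.          0.        ] [[ 0.90159971 -0.22960452  0.36660569  0.21247977]
 [-0.43256993 -0.48072249  0.76275103 -0.77746962]
 [ 0.00110452 -0.84627871 -0.53273927  0.63136082]
 [ 0.          0.          0.          1.        ]]
top [[485.76502926   0.         327.48324976]
 [  0.         485.76502926 206.36888602]
 [  0.           0.           1.        ]] [0.00402419 0.         0.         0.         0.        ] [[-0.02004645 -0.98674444  0.16103898  0.40557648]
 [-0.99967243  0.01721885 -0.01893503  0.0367849 ]
 [ 0.01591113 -0.16136581 -0.98676639  1.23392242]
 [ 0.          0.          0.          1.        ]]
wrist [[336.8048957    0.         323.10387182]
 [  0.         336.8048957  196.82359002]
 [  0.           0.           1.        ]] [0.02291677 0.         0.         0.         0.        ] [[ 6.32549745e-04 -9.62888003e-01 -2.69900524e-01  6.73167330e-02]
 [ 9.99999665e-01  4.68651744e-04  6.71693364e-04  5.17647122e-04]
 [-5.20276131e-04 -2.69900858e-01  9.62887977e-01 -1.43347459e-01]
 [ 0.00000000e+00  0.00000000e+00  0.00000000e+00  1.00000000e+00]]
```

View pics/scene0.png

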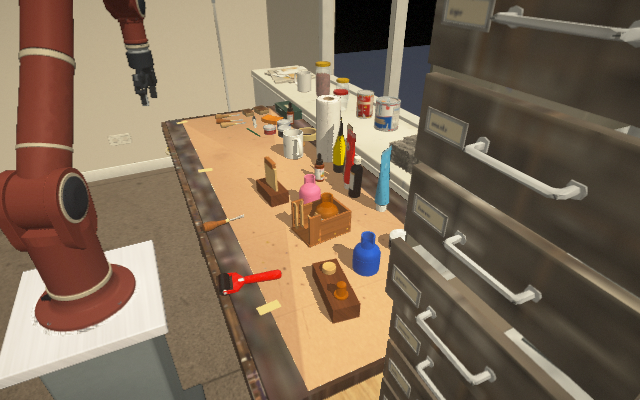

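View pics/top0.png

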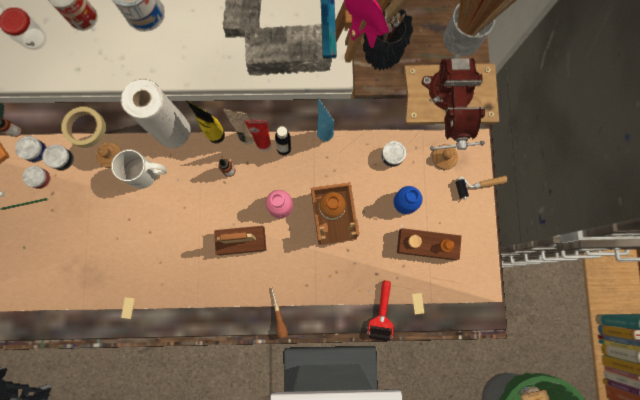

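View pics/wrist0.png

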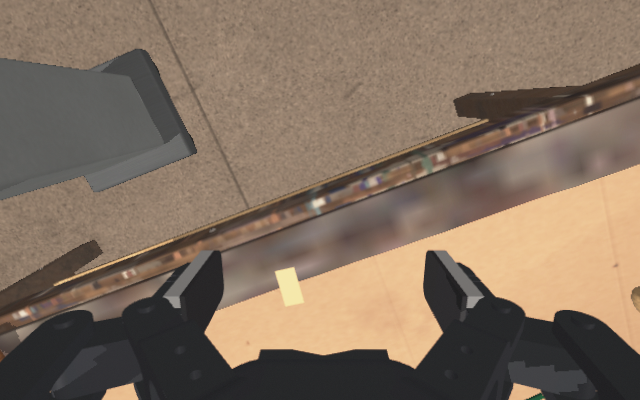

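The scene and top views show the carrier with the amber bottle at top (334,207), the panel in its stand at (240,238), and the stopper block with the cork at (414,241) and the amber stopper at (447,245). I'll zoom in next.

```bash
python3 - <<'E'
import cv2
im=cv2.imread("pics/top0.png")
def crop(im,x0,y0,w,h,s,n): cv2.imwrite(n,cv2.resize(im[y0:y0+h,x0:x0+w],None,fx=s,fy=s,interpolation=cv2.INTER_CUBIC))
a=im[170:270,205:365]; b=im[170:270,380:470]
cv2.imwrite("pics/t_a.png",cv2.resize(a,None,fx=5,fy=5,interpolation=cv2.INTER_CUBIC))
cv2.imwrite("pics/t_b.png",cv2.resize(b,None,fx=6,fy=6,interpolation=cv2.INTER_CUBIC))
s=cv2.imread("pics/scene0.png")[140:330,230:400]
cv2.imwrite("pics/s_a.png",cv2.resize(s,None,fx=3.1,fy=3.1,interpolation=cv2.INTER_CUBIC))
E
```

```text
(no output)
```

View pics/t_a.png

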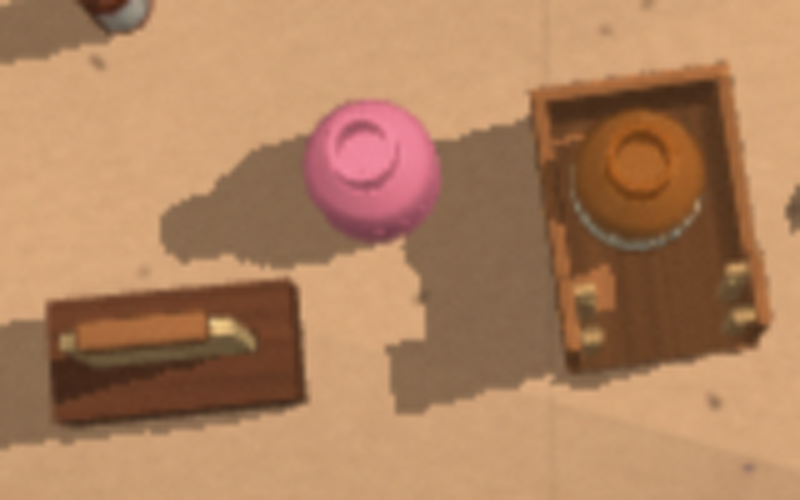

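View pics/t_b.png

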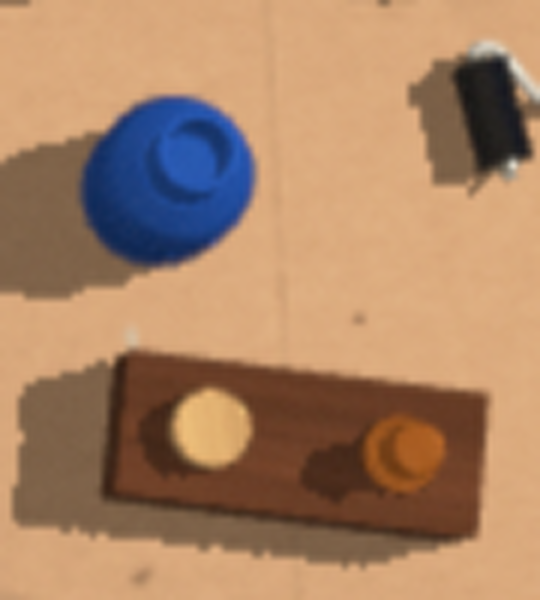

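View pics/s_a.png

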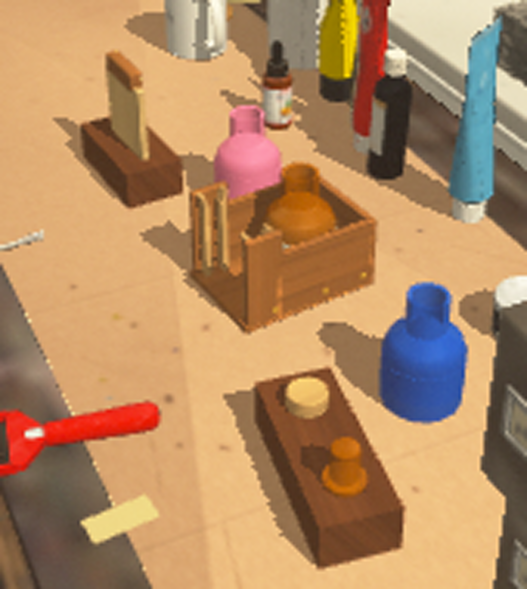

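```bash
cat > h.py <<'E'
import numpy as np,cv2,pickle
from scipy.spatial.transform import Rotation as R
def ray(d,uv,T=None):
    T=d["cam_to_world"] if T is None else T
    p=cv2.undistortPoints(np.array([[uv]],float),d["camera_matrix"],d["distortion"])[0,0]
    v=T[:3,:3]@np.array([p[0],p[1],1]); return T[:3,3],v
def onz(d,uv,z,T=None):
    o,v=ray(d,uv,T); return o+v*(z-o[2])/v[2]
def proj(d,P,T=None):
    T=d["cam_to_world"] if T is None else T
    Ti=np.linalg.inv(T); r=cv2.Rodrigues(Ti[:3,:3])[0]
    return cv2.projectPoints(np.array(P,float).reshape(-1,3),r,Ti[:3,3],d["camera_matrix"],d["distortion"])[0][:,0]
def toolT(s):
    T=np.eye(4);T[:3,:3]=R.from_euler('xyz',s["tool_rot"]).as_matrix();T[:3,3]=s["tcp_pos"];return T
def tri(rs):
    A=np.zeros((3,3));b=np.zeros(3)
    for o,v in rs:
        v=v/np.linalg.norm(v);M=np.eye(3)-np.outer(v,v);A+=M;b+=M@o
    p=np.linalg.solve(A,b);return p,[np.linalg.norm((np.eye(3)-np.outer(v,v)/(v@v))@(p-o)) for o,v in rs]
E
python3 - <<'E'
from h import *
t=pickle.load(open("pics/top0.pkl","rb"));s=pickle.load(open("pics/scene0.pkl","rb"))
A=lambda x,y:(205+(x+.5)/5-.5,170+(y+.5)/5-.5); B=lambda x,y:(380+(x+.5)/6-.5,170+(y+.5)/6-.5); S=lambda x,y:(230+(x+.5)/3.1-.5,140+(y+.5)/3.1-.5)
f=lambda *a:print(a[0],(onz(t,a[1],a[2])*1000).round(1))
f("mouth",A(638,163),.108)
for n,p in dict(bl=(540,93),br=(727,70),fr=(765,330),fl=(572,365)).items(): f("carrier "+n,A(*p),.07 if n[0]=='b' else .092)
for n,p in dict(bl=(48,302),br=(295,282),fr=(305,403),fl=(57,424)).items(): f("stand "+n,A(*p),.04)
for n,p in dict(bl=(77,322),br=(207,314),fr=(209,338),fl=(79,350)).items(): f("rail "+n,A(*p),.13)
for n,p in dict(bl=(125,353),br=(488,393),fr=(477,538),fl=(108,495)).items(): f("block "+n,B(*p),.04)
f("flange",B(403,453),.044);f("knob top",B(418,449),.072);f("cork",B(211,428),.054)
print(tri([ray(t,B(418,449)),ray(s,S(346,446))]),"knobtop")
print(tri([ray(t,A(638,163)),ray(s,S(302,172))]),"mouth")
E
```

```text
mouth [599.1   3.9 108. ]
carrier bl [641.1  49.9  70. ]
carrier br [651.  -41.8  70. ]
carrier fr [520.8 -54.8  92. ]
carrier fl [505.9  36.6  92. ]
stand bl [546.4 293.9  40. ]
stand br [554.1 172.6  40. ]
stand fr [494.3 167.6  40. ]
stand fl [486.4 288.5  40. ]
rail bl [526.4 261.2 130. ]
rail br [528.9 202.3 130. ]
rail fr [518.  201.3 130. ]
rail fl [513.6 260.1 130. ]
block bl [ 541.9 -165.8   40. ]
block br [ 522.6 -315.2   40. ]
block fr [ 463.2 -306.8   40. ]
block fl [ 483.6 -156.2   40. ]
flange [ 498.2 -277.4   44. ]
knob top [ 497.5 -276.2   72. ]
cork [ 509.  -197.1   54. ]
(array([ 0.4991729 , -0.27743738,  0.06958153]), [np.float64(0.001583138765888922), np.float64(0.0015831387658889317)]) knobtop
(array([0.60294362, 0.00253358, 0.1050234 ]), [np.float64(0.0035422291508161465), np.float64(0.003542229150816082)]) mouth
```

send_rows --increments '[[[0, 0, -8.5, 33, -38, 0, 60], [0, 0, -8.5, 33, -38, 0, 60], [0, 0, -8.5, 33, -38, 0, 60], [0, 0, -8.5, 33, -38, 0, 60], [0, 0, -8.5, 33, -38, 0, 60], [0, 0, -8.5, 33, -38, 0, 60], [0, 0, -8.5, 33, -38, 0, 60], [0, 0, -8.5, 33, -38, 0, 60]]]' --newtons 40

```text
time: 0.95
tcp_pos: [0.4894, 0.3047, 0.2275]
tool_rot: [-3.137, -0.009, 1.577]
ft_force: [0.2, 0.6, 0.3]
finger_gap: 0.0601
```

send_rows --increments '[[[0, 0, 0, 15, -38, 10, 60], [0, 0, 0, 15, -38, 10, 60], [0, 0, 0, 3, -38, 10, 60], [0, 0, 0, 0, 0, 0, 60]]]'

```text
time: 1.35
tcp_pos: [0.5279, 0.1757, 0.2573]
tool_rot: [-3.14, -0.001, 1.558]
ft_force: [-0.1, 0.3, 0.0]
finger_gap: 0.0604
```

```bash
cat > w.py <<'E'
import sys
from station import env
from h import *
s=env.state();d=env.snapshot("wrist");n=sys.argv[1]
d["cam_to_world"]=toolT(s)@d["mount"];d["s"]=s
pickle.dump(d,open(f"pics/{n}.pkl","wb"));cv2.imwrite(f"pics/{n}.png",d["pixels"][:,:,::-1]);print(s["tcp_pos"],s["tool_rot"],s["time"],s["finger_gap"],s["ft_force"])
E
python3 w.py w1
```

```text
[0.52788918 0.17572424 0.25726694] [-3.13955088e+00 -7.31959982e-04  1.55821446e+00] 1.35 0.06035950611357426 [-0.09861515  0.26511614  0.04342082]
```

View pics/w1.png

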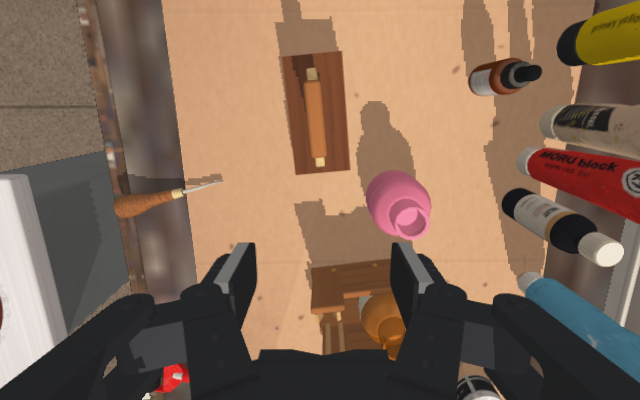

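Panel rail runs from (311,80) to (320,155) in this view, and its stand is around it. I'll look at the carrier on the way.

send_rows --increments '[[[0, 0, 0, 7, -44, 0, 60], [0, 0, 0, 7, -44, 0, 60], [0, 0, 0, 7, -44, 0, 60], [0, 0, 0, 7, -44, 0, 60], [0, 0, 0, 7, -44, 0, 60], [0, 0, 0, 0, -30, 0, 60], [0, 0, 0, 0, 0, 0, 60]]]'

```text
time: 2.1
tcp_pos: [0.56, -0.0627, 0.2521]
tool_rot: [-3.131, -0.013, 1.588]
ft_force: [-0.0, 0.5, 0.0]
finger_gap: 0.0597
```

```bash
python3 w.py w2
```

```text
[ 0.56002322 -0.06274965  0.25210978] [-3.13105399 -0.01279588  1.58825207] 2.1 0.05965489929978927 [-0.01514557  0.50080812  0.02389582]
```

View pics/w2.png

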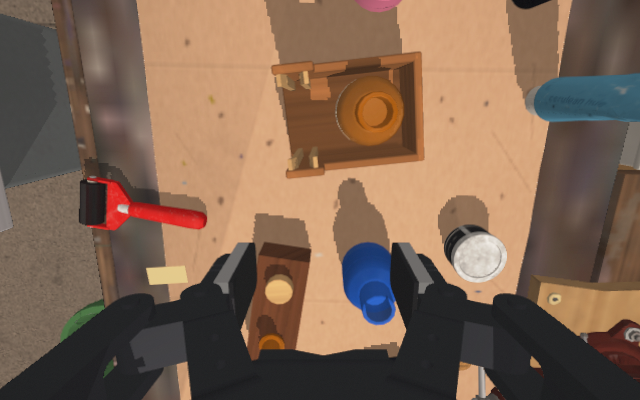

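Carrier is at (272–423, 53–178) with the bottle mouth at (375,112), and the stopper block is below. Now on to the stopper.

send_rows --increments '[[[0, 0, -2, -12, -44, 0, 50], [0, 0, -2, -12, -44, 0, 50], [0, 0, -2, -12, -44, 0, 50], [0, 0, -2, -12, -44, 0, 50], [0, 0, 0, -12, -44, 0, 50], [0, 0, 0, 0, -30, 0, 50], [0, 0, 0, 0, 0, 0, 50], [0, 0, 0, 0, 0, 0, 50]]]'

```text
time: 2.95
tcp_pos: [0.5074, -0.2875, 0.2469]
tool_rot: [-3.129, -0.037, 1.491]
ft_force: [0.2, 0.1, -0.4]
finger_gap: 0.0501
```

```bash
python3 w.py w3; python3 - <<'E'
import cv2
for n,(x0,y0,w,h) in dict(w1=(270,40,110,150),w2=(260,40,180,150)).items():
    im=cv2.imread(f"pics/{n}.png")[y0:y0+h,x0:x0+w]
    cv2.imwrite(f"pics/{n}z.png",cv2.resize(im,None,fx=4,fy=4,interpolation=cv2.INTER_CUBIC))
E
```

```text
[ 0.50743723 -0.28753747  0.24693339] [-3.12942793 -0.03666396  1.49136651] 2.95 0.05012354945797124 [ 0.22667359  0.14563744 -0.36764121]
```

View pics/w3.png

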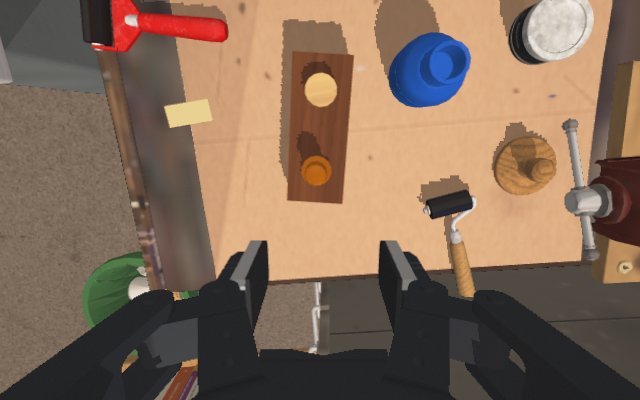

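View pics/w1z.png

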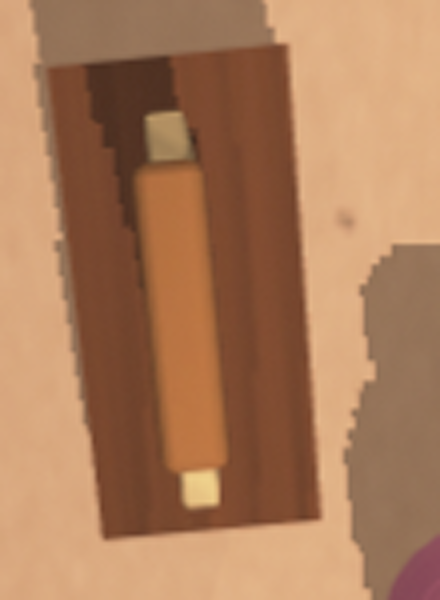

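View pics/w2z.png

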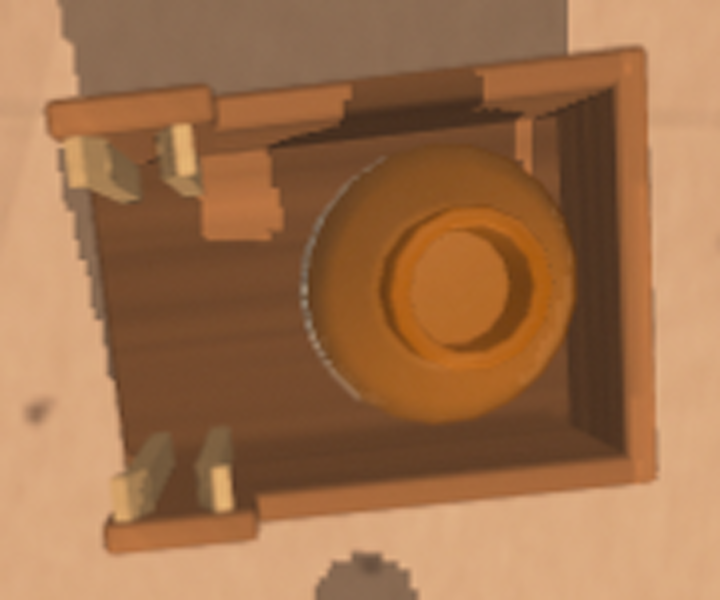

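```bash
cat > m.py <<'E'
from h import *
L=lambda n:pickle.load(open(f"pics/{n}.pkl","rb"))
Z=lambda x0,y0,k:(lambda x,y:(x0+(x+.5)/k-.5,y0+(y+.5)/k-.5))
def yaw(a,b): # y axis from b(right) to a(left)
    v=a-b; return np.degrees(np.arctan2(-v[0],v[1]))
E
python3 - <<'E'
from m import *
w1=L("w1");w2=L("w2");w3=L("w3")
P=Z(270,40,4)
def show(n,pts,d,tr,z):
    o=[onz(d,tr(*p),z)*1000 for p in pts];print(n,[q.round(1).tolist()[:2] for q in o],"mean",np.mean(o,0).round(1),"yaw",round(yaw(o[0],o[1]),1),round(yaw(o[3],o[2]),1));return o
show("stand",[(50,67),(105,538),(320,518),(287,45)],w1,P,.04)
show("rail",[(137,168),(168,470),(225,467),(202,166)],w1,P,.13)
C=Z(260,40,4)
show("upr outer corners",[(48,107),(107,552),(257,530),(212,90)],w2,C,.092)
show("upr front/back",[(48,132),(107,522),(257,510),(212,120)],w2,C,.092)
show("lips",[(66,160),(113,500),(235,490),(192,150)],w2,C,.092)
show("back wall outer,",[(645,50),(656,480),(632,455),(617,80)],w2,C,.07)
# mouth: outer rim ellipse x382-552,y207-368
print("mouth",(onz(w2,C(467,287),.108)*1000).round(1))
im=cv2.imread("pics/w3.png");cv2.imwrite("pics/w3z.png",cv2.resize(im[40:215,270:370],None,fx=4,fy=4,interpolation=cv2.INTER_CUBIC)[:600])
hsv=cv2.cvtColor(im,cv2.COLOR_BGR2HSV);print(hsv[172,316],hsv[170,300],hsv[120,315])
E
```

```text
stand [[489.4, 288.6], [498.9, 169.5], [557.5, 174.4], [548.2, 292.9]] mean [523.5 231.4  40. ] yaw 4.6 4.5
rail [[515.3, 259.6], [519.9, 202.0], [531.4, 202.4], [527.6, 259.8]] mean [523.6 231.  130. ] yaw 4.6 3.8
upr outer corners [[514.2, 36.1], [525.7, -59.5], [560.1, -53.7], [548.9, 40.1]] mean [537.2  -9.2  92. ] yaw 6.8 6.8
upr front/back [[514.1, 31.2], [525.7, -52.5], [560.0, -49.0], [548.9, 34.2]] mean [537.2  -9.   92. ] yaw 7.9 7.6
lips [[517.8, 25.7], [527.2, -47.4], [555.0, -44.5], [544.7, 28.2]] mean [536.2  -9.5  92. ] yaw 7.3 8.0
back wall outer, [[644.5, 52.5], [656.4, -43.6], [650.1, -37.7], [638.9, 46.2]] mean [647.5   4.3  70. ] yaw 7.1 7.6
mouth [602.7   1.2 108. ]
[ 14 218 186] [ 11 154 103] [ 10 154 129]
```

```bash
python3 -c "
import cv2
im=cv2.imread('pics/w3.png');cv2.imwrite('pics/w3y.png',cv2.resize(im[140:215,270:370],None,fx=7,fy=7,interpolation=cv2.INTER_CUBIC))"
```

```text
(no output)
```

View pics/w3y.png

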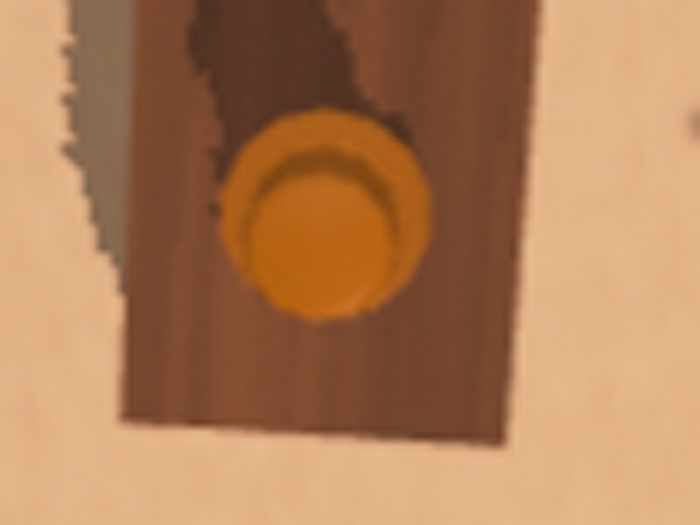

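```bash
python3 - <<'E'
from m import *
from station import env
w3=L("w3");t=L("top0");P=Z(270,140,7);B=Z(380,170,6)
print("flange",onz(w3,P(326,213),.044)*1000,"knob",onz(w3,P(322,245),.072)*1000)
print(tri([ray(w3,P(322,245)),ray(t,B(418,449))]))
s=env.state();print(s["tcp_pos"],s["tool_rot"],s["joints"].round(3),abs(s["qvel"]).max())
Rt=R.from_euler('xyz',[np.pi,0,np.radians(82.6)])
print((Rt*R.from_euler('xyz',s["tool_rot"]).inv()).as_rotvec(degrees=True))
E
```

```text
flange [ 499.59234094 -278.71544376   44.        ] knob [ 499.93966239 -278.76487865   72.        ]
(array([ 0.49905767, -0.28221241,  0.05033966]), [np.float64(0.000258016406417894), np.float64(0.00025801640641786287)])
[ 0.50747393 -0.28739238  0.24690237] [-3.12935461 -0.03625016  1.49210082] [ 0.247  0.53   0.396  1.588 -0.25   1.099  0.637] 0.01336254082927431
[-2.13870993 -0.48192132 -2.90343616]
```

send_rows --increments '[[[-2.1, -0.5, -2.9, -4, 4, -20, 45], [0, 0, 0, -4, 5, -40, 45], [0, 0, 0, 0, 0, -40, 45], [0, 0, 0, 0, 0, -30, 45], [0, 0, 0, 0, 0, -15, 45], [0, 0, 0, 0, 0, 0, 45]]]'

```text
time: 3.6
tcp_pos: [0.5083, -0.258, 0.0979]
tool_rot: [3.134, -0.01, 1.468]
ft_force: [-0.3, -0.0, -0.5]
finger_gap: 0.0451
```

```bash
python3 w.py w4; cat > rot.py <<'E'
import sys
from m import *
from station import env
s=env.state();Rt=R.from_euler('xyz',[np.pi,0,np.radians(float(sys.argv[1]))])
print("tcp",(s["tcp_pos"]*1000).round(1),"turn",(Rt*R.from_euler('xyz',s["tool_rot"]).inv()).as_rotvec(degrees=True).round(2),"d",(np.array([float(a) for a in sys.argv[2:5]])-s["tcp_pos"]*1000).round(1),"t",s["time"],"F",s["ft_force"].round(1),"gap",round(s["finger_gap"]*1000,1))
E
python3 rot.py 82.6 499.5 -278.3 50
```

```text
[ 0.50833241 -0.25800568  0.09790982] [ 3.13389649 -0.01042753  1.46828588] 3.6 0.045065369928732044 [-0.29375429 -0.00919978 -0.53342976]
tcp [ 509.2 -258.    98.9] turn [-0.52  0.61 -1.56] d [ -9.7 -20.3 -48.9] t 3.65 F [ 0.2  1.3 -0.3] gap 45.1
```

View pics/w4.png

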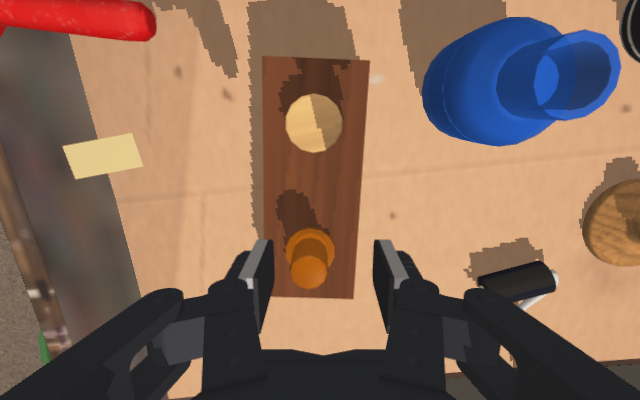

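The stopper knob is at (310,272), slightly off between the fingers. The rows drift, so I'll correct in small steps.

send_rows --increments '[[[-0.5, 0.6, -1.6, -5, -10, 0, 45], [0, 0, 0, -5, -10, 0, 45], [0, 0, 0, 0, 0, 0, 45]]]'

```text
time: 3.95
tcp_pos: [0.5014, -0.2786, 0.1022]
tool_rot: [3.136, 0.002, 1.443]
ft_force: [0.1, 0.1, 0.8]
finger_gap: 0.0449
```

```bash
python3 w.py w5;python3 rot.py 82.6 499.5 -278.3 50
python3 - <<'E'
import cv2
im=cv2.imread('pics/w5.png');cv2.imwrite('pics/w5y.png',cv2.resize(im[200:340,240:400],None,fx=4,fy=4,interpolation=cv2.INTER_CUBIC))
E
```

```text
[ 0.50137884 -0.27862611  0.10216674] [3.13624506e+00 2.38841873e-03 1.44269019e+00] 3.95 0.044855738262664695 [0.14650482 0.10968808 0.75686355]
tcp [ 502.1 -277.6  102.1] turn [ 0.11  0.33 -0.11] d [ -2.6  -0.7 -52.1] t 4.0 F [-0.2  0.8  1.1] gap 44.8
```

View pics/w5y.png

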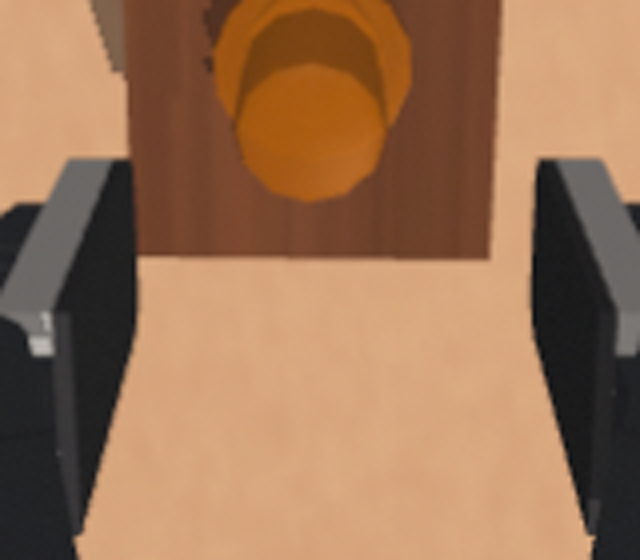

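```bash
python3 - <<'E'
from m import *
d=L("w5");P=Z(240,200,4)
print("flange",onz(d,P(313,72),.044)*1000,"knob",onz(d,P(311,131),.072)*1000)
E
```

```text
flange [ 499.42497833 -279.93686413   44.        ] knob [ 499.57720154 -278.732465     72.        ]
```

send_rows --increments '[[[0, 0.3, 0, -2.5, -1, -20, 45], [0, 0, 0, 0, 0, -20, 45], [0, 0, 0, 0, 0, -10, 45], [0, 0, 0, 0, 0, 0, 45]]]'

```text
time: 4.4
tcp_pos: [0.5017, -0.2806, 0.0544]
tool_rot: [3.133, 0.004, 1.442]
ft_force: [-0.1, 0.1, 0.8]
finger_gap: 0.0448
```

```bash
python3 rot.py 82.6 499.5 -278.5 50
```

```text
tcp [ 501.7 -280.6   54.4] turn [ 0.28  0.47 -0.01] d [-2.2  2.1 -4.4] t 4.4 F [-0.1  0.1  0.8] gap 44.8
```

send_rows --increments '[[[0.3, 0.5, 0, -2.5, 2, -3.5, 45], [0, 0, 0, 0, 0, 0, 45], [0, 0, 0, 0, 0, 0, 30], [0, 0, 0, 0, 0, 0, 22], [0, 0, 0, 0, 0, 0, 10], [0, 0, 0, 0, 0, 0, 10], [0, 0, 0, 0, 0, 0, 10]]]' --newtons 40

```text
time: 5.1
tcp_pos: [0.5005, -0.2794, 0.0536]
tool_rot: [3.138, 0.001, 1.442]
ft_force: [-1.0, -0.9, -1.0]
finger_gap: 0.0206
```

```bash
python3 w.py w6;python3 rot.py 82.6 499.5 -278.5 50
```

```text
[ 0.50048309 -0.27938665  0.05357013] [3.13843083e+00 8.46427749e-04 1.44172313e+00] 5.1 0.02055007638800438 [-1.02956483 -0.90942855 -1.01027783]
tcp [ 500.5 -279.4   53.6] turn [ 0.07  0.18 -0.01] d [-1.   0.9 -3.6] t 5.15 F [-0.4 -0.  -0.6] gap 20.3
```

View pics/w6.png

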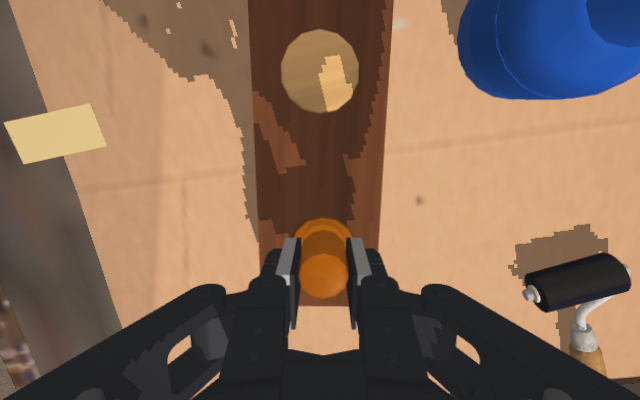

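Stopper is between the pads at (323,270). I'll lift it and check.

send_rows --increments '[[[0, 0, 0, 0, 0, 0, 10], [0, 0, 0, 0, 0, 10, 10], [0, 0, 0, 0, 0, 20, 10], [0, 0, 0, 0, 0, 30, 10], [0, 0, 0, 0, 0, 30, 10], [0, 0, 0, 0, 0, 30, 10], [0, 0, 0, 0, 0, 0, 10]]]'

```text
time: 5.85
tcp_pos: [0.4996, -0.2793, 0.1802]
tool_rot: [3.139, 0.001, 1.441]
ft_force: [0.4, 0.1, 0.0]
finger_gap: 0.0204
```

```bash
python3 w.py w7;python3 rot.py 82.6 499.5 -278.5 50
```

```text
[ 0.49962749 -0.27928795  0.18021818] [3.13877368e+00 9.03523234e-04 1.44090841e+00] 5.85 0.02043156668756725 [0.37468079 0.10021506 0.03563144]
tcp [ 498.6 -278.3  178.2] turn [-0.05 -0.04  0.03] d [   0.9   -0.2 -128.2] t 5.9 F [ 0.   0.2 -1.5] gap 20.7
```

View pics/w7.png

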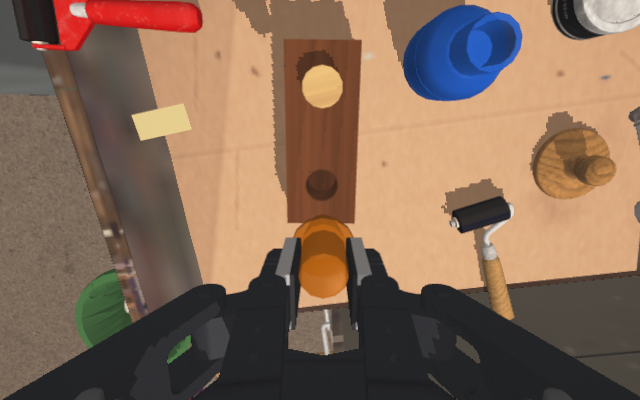

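The stopper is held at (323,270), and its empty hole is at (322,184). Moving towards the mouth.

send_rows --increments '[[[0, 0, 2, 14, 37, 4, 10], [0, 0, 2, 14, 37, 4, 10], [0, 0, 2, 14, 37, 4, 10], [0, 0, 2, 14, 37, 4, 10], [0, 0, 2, 14, 37, 4, 10], [0, 0, 2, 14, 37, 4, 10], [0, 0, 2, 14, 20, 0, 10], [0, 0, 0, 0, 0, 0, 10]]]'

```text
time: 6.7
tcp_pos: [0.5908, -0.0256, 0.1955]
tool_rot: [-3.125, -0.004, 1.69]
ft_force: [0.8, 0.0, 0.2]
finger_gap: 0.0204
```

```bash
python3 w.py w8;python3 rot.py 97.2 601 1 200
```

```text
[ 0.59082105 -0.02556921  0.19554223] [-3.12517961 -0.00397798  1.68985645] 6.7 0.020436753418974902 [0.79834769 0.04340331 0.16915052]
tcp [589.6 -27.5 195.4] turn [-0.04 -1.06  0.53] d [11.4 28.5  4.6] t 6.75 F [-0.1  1.  -1.8] gap 20.8
```

View pics/w8.png

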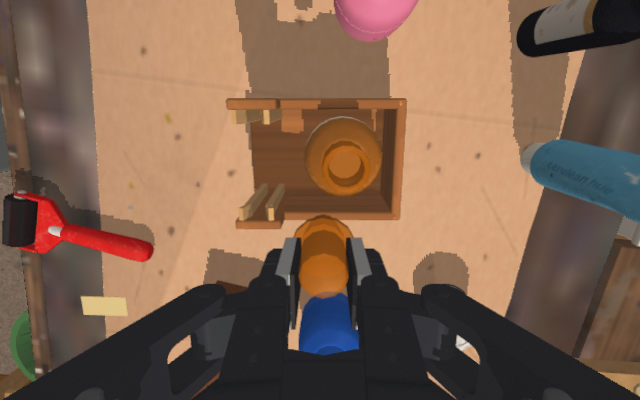

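Mouth at (345,165). I'll correct the orientation, settle and re-measure closer.

send_rows --increments '[[[0, -1, 0.5, 6, 8, 0, 10], [0, 0, 0, 5, 8, 0, 10], [0, 0, 0, 0, 0, 0, 10], [0, 0, 0, 0, 0, 0, 10]]]'

```text
time: 7.15
tcp_pos: [0.5986, -0.0157, 0.1938]
tool_rot: [-3.137, 0.002, 1.688]
ft_force: [0.5, -0.8, -1.3]
finger_gap: 0.0207
```

```bash
python3 w.py w9;python3 rot.py 97.2 601 1 200
python3 - <<'E'
import cv2
im=cv2.imread('pics/w9.png');cv2.imwrite('pics/w9y.png',cv2.resize(im[120:300,200:400],None,fx=3.3,fy=3.3,interpolation=cv2.INTER_CUBIC))
E
```

```text
[ 0.59855262 -0.01571689  0.19377897] [-3.13655911e+00  1.77280917e-03  1.68792587e+00] 7.15 0.020688496663769217 [ 0.49687564 -0.80304685 -1.26681171]
tcp [598.6 -15.7 193.8] turn [ 0.13 -0.26  0.49] d [ 2.4 16.7  6.2] t 7.2 F [ 0.7 -0.3 -0.5] gap 20.6
```

View pics/w9y.png

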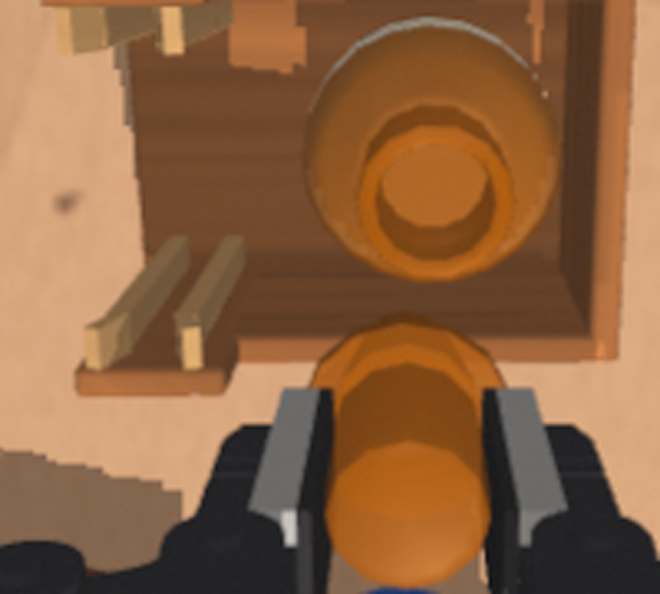

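```bash
python3 - <<'E'
from m import *
d=L("w9");P=Z(200,120,3.3);t=d["s"]["tcp_pos"];print(t)
print("mouth",onz(d,P(436.5,204),.108)*1000)
print("knob",onz(d,P(408,514),t[2]+.0184)*1000,"flange",onz(d,P(408,412),t[2]-.0096)*1000)
C=Z(200,120,3.3)
for n,p in dict(lfront=(92,345),lback=(190,340),l2f=(65,30),l2b=(172,28)).items(): print(n,onz(d,C(*p),.092)[:2]*1000)
E
```

```text
[ 0.59855262 -0.01571689  0.19377897]
mouth [6.03706898e+02 1.97354369e-01 1.08000000e+02]
knob [599.98579754 -15.73100529 212.17897105] flange [599.69944889 -14.34929472 184.17897105]
lfront [528.58185251 -46.68002074]
lback [551.26969508 -42.72305735]
l2f [519.86784646  25.28231808]
l2b [542.79567042  28.48549926]
```

send_rows --increments '[[[0, -0.3, 0.5, 2, 8, -12, 10], [0, 0, 0, 2, 8, -12, 10], [0, 0, 0, 0, 0, -8, 10], [0, 0, 0, 0, 0, 0, 10], [0, 0, 0, 0, 0, 0, 10]]]'

```text
time: 7.7
tcp_pos: [0.6025, -0.0025, 0.1608]
tool_rot: [3.141, 0.004, 1.692]
ft_force: [0.3, -0.6, -0.3]
finger_gap: 0.0205
```

```bash
python3 w.py w10;python3 rot.py 97.2 602.4 -0.2 160
python3 - <<'E'
import cv2
im=cv2.imread('pics/w10.png');cv2.imwrite('pics/w10y.png',cv2.resize(im[120:300,200:400],None,fx=3.3,fy=3.3,interpolation=cv2.INTER_CUBIC))
E
```

```text
[ 0.6024906  -0.00252795  0.16082857] [3.14078586 0.00441453 1.69163283] 7.7 0.02053640363029825 [ 0.28743027 -0.6038791  -0.28386881]
tcp [602.4  -2.7 160.8] turn [0.25 0.07 0.28] d [ 0.   2.5 -0.8] t 7.75 F [ 0.2  0.2 -0.8] gap 20.3
```

View pics/w10y.png

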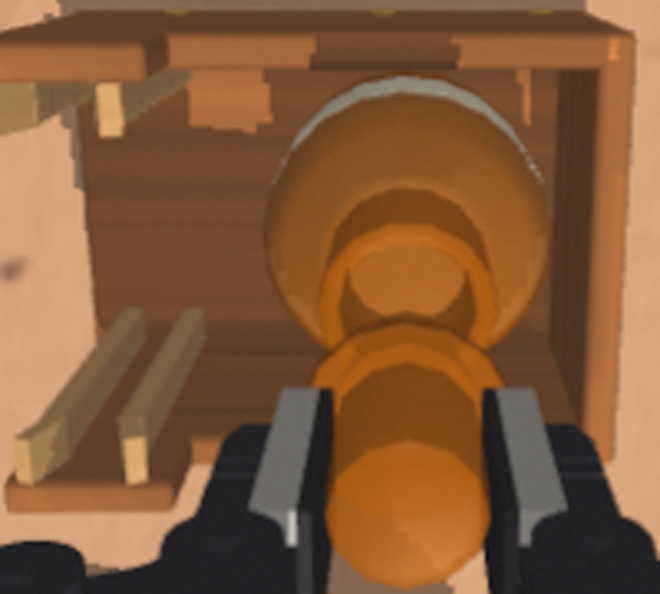

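```bash
python3 - <<'E'
from m import *
d=L("w10");P=Z(200,120,3.3);t=d["s"]["tcp_pos"]
a=onz(d,P(407.5,224),.108);b=onz(d,P(318,313),.108);c=onz(d,P(497,313),.108)
print("top rim pt",a*1000,"L",b*1000,"R",c*1000,"centre from top",a*1000-[17*np.cos(np.radians(97.2)),17,0])
print("mouth",onz(d,P(407.5,313),.108)*1000)
print("knob",onz(d,P(408,514),t[2]+.0184)*1000,"flange",onz(d,P(408,412),t[2]-.0096)*1000)
E
```

```text
top rim pt [601.50779423  16.50605626 108.        ] L [587.0565358   -2.45487004 108.        ] R [620.1008488    1.56789972 108.        ] centre from top [ 6.03638459e+02 -4.93943745e-01  1.08000000e+02]
mouth [ 6.03577555e+02 -4.45336583e-01  1.08000000e+02]
knob [603.81635691  -2.5074251  179.22856557] flange [603.69599174  -1.1785892  151.22856557]
```

send_rows --increments '[[[0.2, 0, 0.2, 0, 1.5, -6, 10], [0, 0, 0, 0, 0, -8, 10], [0, 0, 0, 0, 0, -6, 10], [0, 0, 0, 0, 0, 0, 10]]]'

```text
time: 8.15
tcp_pos: [0.6028, -0.0021, 0.1401]
tool_rot: [3.139, 0.001, 1.694]
ft_force: [0.1, 0.2, 0.2]
finger_gap: 0.0203
```

```bash
python3 rot.py 97.2 602.4 -1.2 122
```

```text
tcp [602.8  -2.1 140.1] turn [0.06 0.16 0.14] d [ -0.4   0.9 -18.1] t 8.15 F [0.1 0.2 0.2] gap 20.3
```

send_rows --increments '[[[0, 0, 0, 0, 1, -4, 10], [0, 0, 0, 0, 0, -4, 10], [0, 0, 0, 0, 0, 0, 10]]]'

```text
time: 8.45
tcp_pos: [0.6028, -0.001, 0.1312]
tool_rot: [3.139, 0.001, 1.694]
ft_force: [-0.4, 0.5, -0.2]
finger_gap: 0.0202
```

```bash
python3 w.py w11; python3 rot.py 97.2 602.4 -1.2 122
python3 - <<'E'
import cv2
im=cv2.imread('pics/w11.png');cv2.imwrite('pics/w11y.png',cv2.resize(im[120:300,200:400],None,fx=3.3,fy=3.3,interpolation=cv2.INTER_CUBIC))
E
```

```text
[ 0.60278678 -0.00099748  0.131242  ] [3.13901571e+00 1.44936452e-03 1.69391295e+00] 8.45 0.020190113431636812 [-0.40665387  0.52192046 -0.22165806]
tcp [603.   -1.  131.5] turn [0.06 0.18 0.14] d [-0.6 -0.2 -9.5] t 8.5 F [ 0.1  0.2 -0.3] gap 20.5
```

View pics/w11y.png

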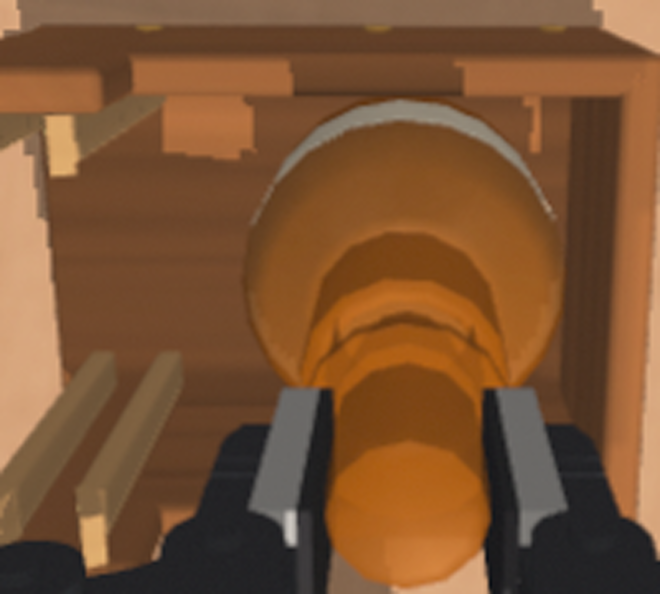

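The plug is in the neck and centred, with the neck at 406 and the stopper at 408 across. Continuing down.

send_rows --increments '[[[0, 0, 0, 0, 0, -3, 10], [0, 0, 0, 0, 0, -3, 10], [0, 0, 0, 0, 0, -1.5, 10], [0, 0, 0, 0, 0, 0, 10]]]'

```text
time: 8.9
tcp_pos: [0.6032, -0.0008, 0.1238]
tool_rot: [3.138, 0.001, 1.694]
ft_force: [-0.5, 1.1, -0.4]
finger_gap: 0.0208
```

```bash
python3 rot.py 97.2 602.4 -1.2 122
```

```text
tcp [603.2  -0.8 123.8] turn [0.04 0.22 0.13] d [-0.8 -0.4 -1.8] t 8.9 F [-0.5  1.1 -0.4] gap 20.8
```

send_rows --increments '[[[0, 0, 0, 0, 0, -1, 10], [0, 0, 0, 0, 0, -1, 10], [0, 0, 0, 0, 0, 0, 10]]]'

```text
time: 9.2
tcp_pos: [0.6031, -0.0005, 0.1218]
tool_rot: [3.138, 0.001, 1.694]
ft_force: [0.3, 0.6, -0.6]
finger_gap: 0.0203
```

```bash
python3 w.py w12; python3 rot.py 97.2 602.4 -1.2 122
python3 - <<'E'
import cv2
im=cv2.imread('pics/w12.png');cv2.imwrite('pics/w12y.png',cv2.resize(im[120:300,200:400],None,fx=3.3,fy=3.3,interpolation=cv2.INTER_CUBIC))
E
```

```text
[ 6.03097767e-01 -5.37416257e-04  1.21750398e-01] [3.13794722e+00 8.55544607e-04 1.69429096e+00] 9.2 0.020321952767888535 [ 0.26028617  0.59999002 -0.56326006]
tcp [ 6.031e+02 -6.000e-01  1.218e+02] turn [0.02 0.21 0.13] d [-0.7 -0.6  0.2] t 9.25 F [-0.6  0.  -1.3] gap 20.2
```

View pics/w12y.png

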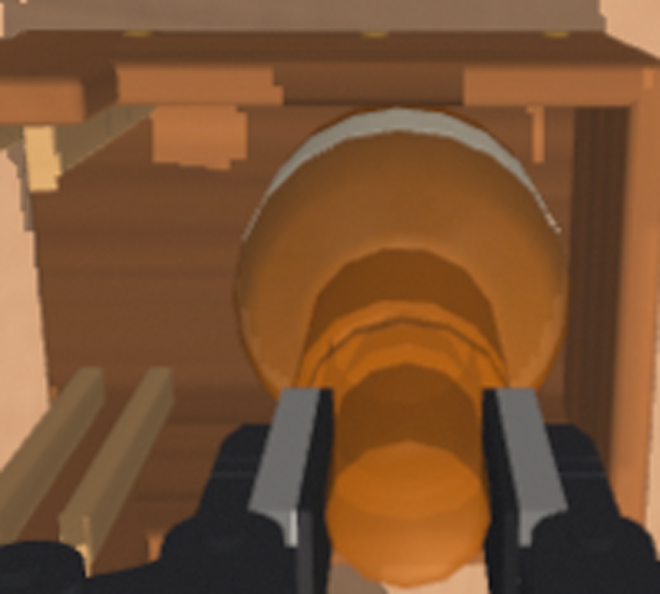

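Still a thin gap under the flange at about (400,315). Going on by millimetres until contact.

send_rows --increments '[[[0, 0, 0, 0, 0, -1, 10], [0, 0, 0, 0, 0, -1, 10], [0, 0, 0, 0, 0, 0, 10]]]'

```text
time: 9.55
tcp_pos: [0.6032, -0.0006, 0.1212]
tool_rot: [3.137, 0.0, 1.694]
ft_force: [-0.3, 0.5, -2.0]
finger_gap: 0.0206
```

send_rows --increments '[[[0, 0, 0, 0, 0, -1, 10], [0, 0, 0, 0, 0, 0, 10]]]'

```text
time: 9.75
tcp_pos: [0.6033, -0.0005, 0.1211]
tool_rot: [3.137, 0.0, 1.694]
ft_force: [-1.7, 0.0, -2.0]
finger_gap: 0.0204
```

send_rows --increments '[[[0, 0, 0, 0, 0, -2, 10], [0, 0, 0, 0, 0, 0, 10]]]'

```text
time: 9.95
tcp_pos: [0.6034, -0.0006, 0.1212]
tool_rot: [3.136, -0.001, 1.694]
ft_force: [-1.0, 0.3, -1.9]
finger_gap: 0.0205
```

```bash
python3 w.py w13; python3 rot.py 97.2 602.4 -1.2 122
python3 - <<'E'
import cv2
im=cv2.imread('pics/w13.png');cv2.imwrite('pics/w13y.png',cv2.resize(im[160:300,250:390],None,fx=4.2,fy=4.2,interpolation=cv2.INTER_CUBIC))
E
```

```text
[ 6.03388809e-01 -5.60409200e-04  1.21213385e-01] [ 3.13602850e+00 -5.95162103e-04  1.69426258e+00] 9.95 0.020520312796497225 [-1.04999121  0.30610054 -1.86309821]
tcp [ 6.034e+02 -5.000e-01  1.210e+02] turn [-0.07  0.32  0.13] d [-1.  -0.7  1. ] t 10.0 F [-2.3  0.7  4.3] gap 20.2
```

View pics/w13y.png

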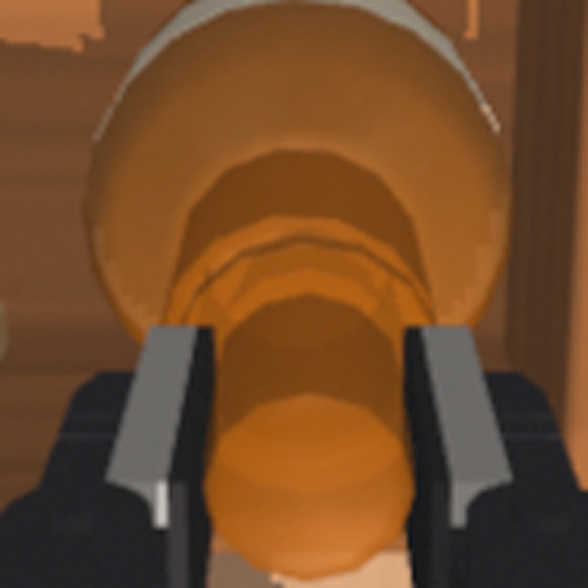

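Flange sits on the rim: the visible rim band of about 20 px matches what I compute for seated, and z has stalled at 121.2 mm. Releasing.

send_rows --increments '[[[0, 0, 0, 0, 0, 1, 24], [0, 0, 0, 0, 0, 0, 34], [0, 0, 0, 0, 0, 0, 45], [0, 0, 0, 0, 0, 10, 50], [0, 0, 0, 0, 0, 30, 50], [0, 0, 0, 0, 0, 40, 50], [0, 0, 0, 0, 0, 40, 50], [0, 0, 0, 0, 0, 0, 50]]]'

```text
time: 10.8
tcp_pos: [0.6038, -0.0017, 0.2464]
tool_rot: [3.135, 0.002, 1.693]
ft_force: [1.4, 0.2, 0.2]
finger_gap: 0.0499
```

```bash
python3 w.py w14; python3 rot.py 97.2 602.4 -1.2 122
python3 - <<'E'
import cv2
im=cv2.imread('pics/w14.png');cv2.imwrite('pics/w14y.png',cv2.resize(im[80:300,200:400],None,fx=2.7,fy=2.7,interpolation=cv2.INTER_CUBIC))
from station import env
d=env.snapshot("scene");cv2.imwrite("pics/scene1.png",cv2.resize(d["pixels"][150:270,240:400,::-1],None,fx=4,fy=4,interpolation=cv2.INTER_CUBIC))
E
```

```text
[ 0.60379718 -0.00173389  0.24636313] [3.13537344e+00 2.28470210e-03 1.69323683e+00] 10.8 0.04990353280992668 [1.40735405 0.24915142 0.18337862]
tcp [602.2  -1.4 243.7] turn [0.07 0.08 0.18] d [   0.2    0.2 -121.7] t 10.85 F [-0.3  0.4 -0.8] gap 50.0
```

View pics/w14y.png

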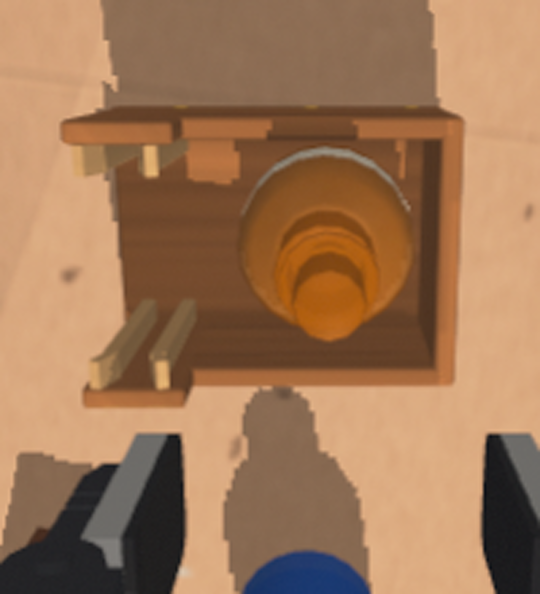

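View pics/scene1.png

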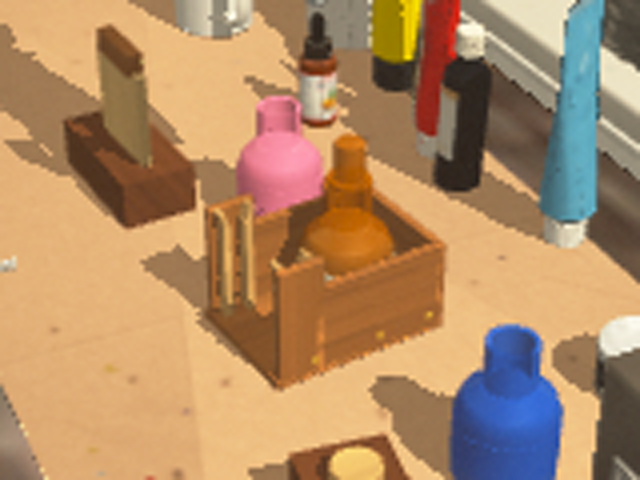

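Stopper seated with the bottle upright at (330,250). Next, measure the groove from this view relative to the stopper.

```bash
python3 - <<'E'
from m import *
P=Z(200,80,2.7);d=L("w14")
def grv(n,d,P,lf,lb,rf,rb):
    q=[onz(d,P(*p),.092)*1000 for p in (lf,lb,rf,rb)];l=(q[0]+q[1])/2;r=(q[2]+q[3])/2
    print(n,"lip w",np.linalg.norm(q[0]-q[1]).round(1),np.linalg.norm(q[2]-q[3]).round(1),"L",l[:2].round(1),"R",r[:2].round(1),"mid",((l+r)/2)[:2].round(1),"len",np.linalg.norm(l-r).round(1),"yaw",yaw(l,r).round(1))
grv("w14",d,P,(89,160),(151,160),(103,372),(162,372))
grv("w9",L("w9"),Z(200,120,3.3),(68,30),(173,28),(95,345),(191,343))
grv("w10",L("w10"),Z(200,120,3.3),(10,110),(110,110),(25,460),(135,462))
grv("w2",L("w2"),Z(260,40,4),(80,162),(182,152),(124,497),(222,485))
print("knob top",onz(d,P(330,304),.140)*1000,"flange",onz(d,P(327,266),.112)*1000)
E
```

```text
w14 lip w 20.0 20.3 L [533.1  27.1] R [541.6 -44.9] mid [537.3  -8.9] len 72.5 yaw 6.8
w9 lip w 22.7 22.5 L [531.8  26.9] R [540.4 -45. ] mid [536.1  -9. ] len 72.5 yaw 6.9
w10 lip w 19.0 22.8 L [533.6  26.7] R [540.4 -46.4] mid [537.   -9.9] len 73.4 yaw 5.3
w2 lip w 21.9 22.5 L [531.7  26.5] R [540.8 -45. ] mid [536.3  -9.3] len 72.1 yaw 7.3
knob top [6.04589567e+02 2.07991531e-01 1.40000000e+02] flange [603.15936434   4.85214248 112.        ]
```

send_rows --increments '[[[0, 0, -0.5, -13, 39, 0, 45], [0, 0, -0.5, -13, 39, 0, 45], [0, 0, -0.5, -13, 39, 0, 45], [0, 0, -0.5, -13, 39, 0, 45], [0, 0, -0.5, -13, 39, -10, 45], [0, 0, -0.5, -13, 30, -20, 45], [0, 0, 0, 0, 0, 0, 45], [0, 0, 0, 0, 0, 0, 45]]]'

```text
time: 11.7
tcp_pos: [0.5114, 0.2282, 0.2003]
tool_rot: [-3.118, 0.008, 1.635]
ft_force: [0.5, -1.1, -0.6]
finger_gap: 0.0448
```

```bash
python3 rot.py 94.2 522.2 231 180
```

```text
tcp [511.4 228.2 200.3] turn [ 0.54 -1.3   0.54] d [ 10.8   2.8 -20.3] t 11.7 F [ 0.5 -1.1 -0.6] gap 44.8
```

send_rows --increments '[[[0.5, -1.3, 0.5, 5, 2, -10, 45], [0, 0, 0, 5, 1, -10, 45], [0, 0, 0, 0, 0, 0, 45], [0, 0, 0, 0, 0, 0, 45]]]'

```text
time: 12.1
tcp_pos: [0.5225, 0.2268, 0.1782]
tool_rot: [-3.139, 0.004, 1.638]
ft_force: [0.1, 0.3, 0.4]
finger_gap: 0.0448
```

```bash
python3 w.py w15; python3 rot.py 94.2 522.2 231 101
python3 - <<'E'
import cv2
im=cv2.imread('pics/w15.png');cv2.imwrite('pics/w15y.png',cv2.resize(im[120:330,230:410],None,fx=2.8,fy=2.8,interpolation=cv2.INTER_CUBIC))
E
```

```text
[0.52251829 0.22677715 0.17816113] [-3.13867023  0.00431759  1.63775238] 12.1 0.04477391460257621 [0.07498752 0.33511672 0.41866139]
tcp [522.6 226.7 178.2] turn [ 0.26 -0.14  0.37] d [ -0.4   4.3 -77.2] t 12.15 F [ 0.4 -0.1 -0.3] gap 44.8
```

View pics/w15y.png

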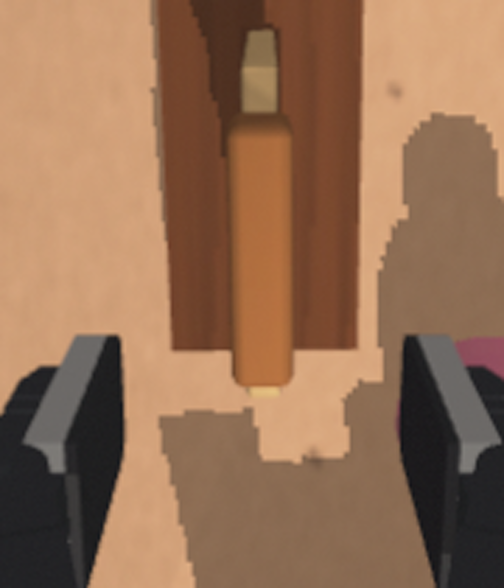

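```bash
python3 - <<'E'
from m import *
d=L("w15");P=Z(230,120,2.8)
o=[onz(d,P(*p),.13)*1000 for p in ((229,127),(234,384),(293,384),(292,127))]
print(np.round(o,1)[:,:2].tolist(),np.mean(o,0),yaw(o[0],o[1]),yaw(o[3],o[2]))
E
```

```text
[[514.7, 259.9], [519.2, 202.3], [532.2, 203.2], [527.6, 260.8]] [523.41550021 231.58318605 130.        ] 4.4346243848508085 4.593911668597222
```

send_rows --increments '[[[0.2, 0, 0.6, 0, 4, -10, 45], [0, 0, 0, 0, 0, -20, 45], [0, 0, 0, 0, 0, -20, 45], [0, 0, 0, 0, 0, -15, 45], [0, 0, 0, 0, 0, -8, 45], [0, 0, 0, 0, 0, 0, 45]]]'

```text
time: 12.75
tcp_pos: [0.5241, 0.231, 0.1029]
tool_rot: [3.14, -0.002, 1.649]
ft_force: [0.1, -1.2, 0.7]
finger_gap: 0.0451
```

```bash
python3 rot.py 94.5 522.2 231 101
```

```text
tcp [524.1 231.  102.9] turn [-0.11  0.08  0.05] d [-1.9 -0.  -1.9] t 12.75 F [ 0.1 -1.2  0.7] gap 45.1
```

send_rows --increments '[[[0, 0, 0, -1.7, 0, -1, 45], [0, 0, 0, 0, 0, 0, 45], [0, 0, 0, 0, 0, 0, 30], [0, 0, 0, 0, 0, 0, 20], [0, 0, 0, 0, 0, 0, 15], [0, 0, 0, 0, 0, 0, 5], [0, 0, 0, 0, 0, 0, 5], [0, 0, 0, 0, 0, 0, 5]]]' --newtons 50

```text
time: 13.55
tcp_pos: [0.5235, 0.2318, 0.1045]
tool_rot: [3.136, -0.004, 1.649]
ft_force: [1.0, -0.1, -0.4]
finger_gap: 0.0132
```

```bash
python3 w.py w16; python3 rot.py 94.5 522.2 231 101
```

```text
[0.52345894 0.23179938 0.10453452] [ 3.1360293  -0.00386651  1.64909358] 13.55 0.013225607863932157 [ 1.02248992 -0.10115846 -0.43093181]
tcp [523.4 231.8 104.5] turn [-0.24  0.3   0.01] d [-1.2 -0.8 -3.5] t 13.6 F [-0.9  0.6 -0.1] gap 12.7
```

View pics/w16.png

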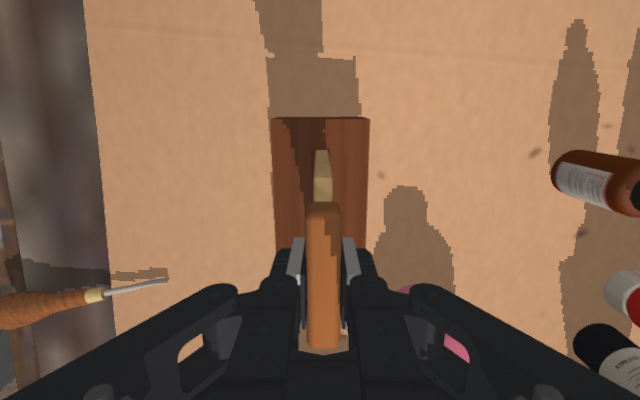

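Rail is gripped at (323,280). Lifting straight up.

send_rows --increments '[[[0, 0, 0, 0, 0, 6, 5], [0, 0, 0, 0, 0, 12, 5], [0, 0, 0, 0, 0, 18, 5], [0, 0, 0, 0, 0, 25, 5], [0, 0, 0, 0, 0, 30, 5], [0, 0, 0, 0, 0, 25, 5], [0, 0, 0, 0, 0, 0, 5]]]'

```text
time: 14.3
tcp_pos: [0.524, 0.231, 0.2289]
tool_rot: [3.133, -0.004, 1.648]
ft_force: [-0.1, 0.7, 0.2]
finger_gap: 0.0132
```

```bash
python3 rot.py 97 535.5 -9.5 215; python3 - <<'E'
from station import env
import cv2
d=env.snapshot("scene");cv2.imwrite("pics/scene2.png",cv2.resize(d["pixels"][110:270,220:400,::-1],None,fx=3.5,fy=3.5,interpolation=cv2.INTER_CUBIC))
E
```

```text
tcp [524.  231.  228.9] turn [-0.27  0.49  2.58] d [  11.5 -240.5  -13.9] t 14.3 F [-0.1  0.7  0.2] gap 13.2
```

View pics/scene2.png

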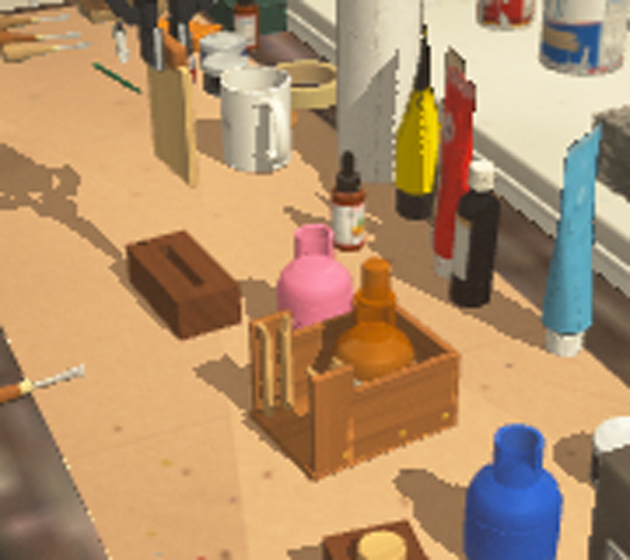

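Panel hangs upright above its stand at (175,120). Carrying it over.

send_rows --increments '[[[0, 0.5, 0.5, 2, -30, 0, 5], [0, 0, 0.5, 2, -38, 0, 5], [0, 0, 0.5, 2, -38, 0, 5], [0, 0, 0.5, 2, -38, 0, 5], [0, 0, 0.5, 2, -38, 0, 5], [0, 0, 0, 1, -30, 0, 5], [0, 0, 0, 0, -15, 0, 5], [0, 0, 0, 0, 0, 0, 5]]]'

```text
time: 15.15
tcp_pos: [0.5252, -0.0027, 0.2184]
tool_rot: [-3.121, -0.004, 1.698]
ft_force: [0.2, 0.4, -0.4]
finger_gap: 0.0134
```

```bash
python3 rot.py 97 535.5 -9.5 215
```

```text
tcp [525.2  -2.7 218.4] turn [-0.08 -1.23 -0.3 ] d [10.3 -6.8 -3.4] t 15.15 F [ 0.2  0.4 -0.4] gap 13.4
```

send_rows --increments '[[[0, -1.2, -0.3, 5, -3, -5, 5], [0, 0, 0, 5, -3, 0, 5], [0, 0, 0, 0, 0, 0, 5], [0, 0, 0, 0, 0, 0, 5]]]'

```text
time: 15.55
tcp_pos: [0.5339, -0.0047, 0.2107]
tool_rot: [-3.136, -0.005, 1.697]
ft_force: [-0.7, 0.7, -0.4]
finger_gap: 0.013
```

```bash
python3 w.py w17; python3 rot.py 97 535.5 -9.5 200
python3 - <<'E'
import cv2
im=cv2.imread('pics/w17.png');cv2.imwrite('pics/w17y.png',cv2.resize(im[130:360,220:430],None,fx=2.6,fy=2.6,interpolation=cv2.INTER_CUBIC))
from station import env
d=env.snapshot("scene");cv2.imwrite("pics/scene3.png",cv2.resize(d["pixels"][90:260,240:400,::-1],None,fx=3.5,fy=3.5,interpolation=cv2.INTER_CUBIC))
E
```

```text
[ 0.53391927 -0.00473283  0.21068494] [-3.13560324 -0.00489361  1.69654737] 15.55 0.01303204047753352 [-0.71029236  0.71823398 -0.44530581]
tcp [534.1  -4.6 210.8] turn [-0.24 -0.35 -0.22] d [  1.4  -4.9 -10.8] t 15.6 F [-0.3  1.1 -0.9] gap 12.9
```

View pics/w17y.png

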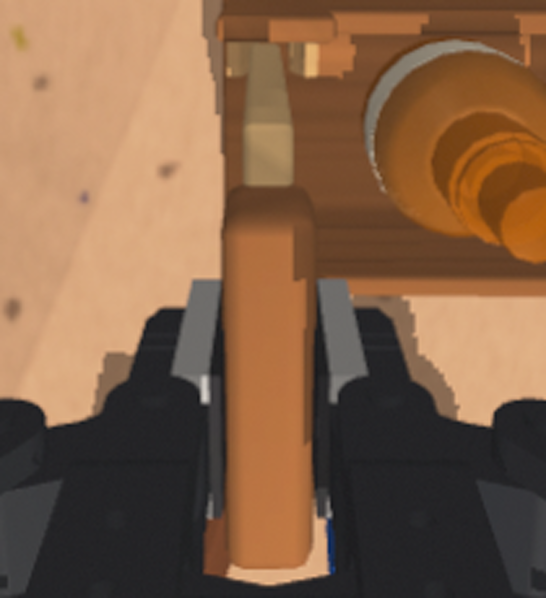

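View pics/scene3.png

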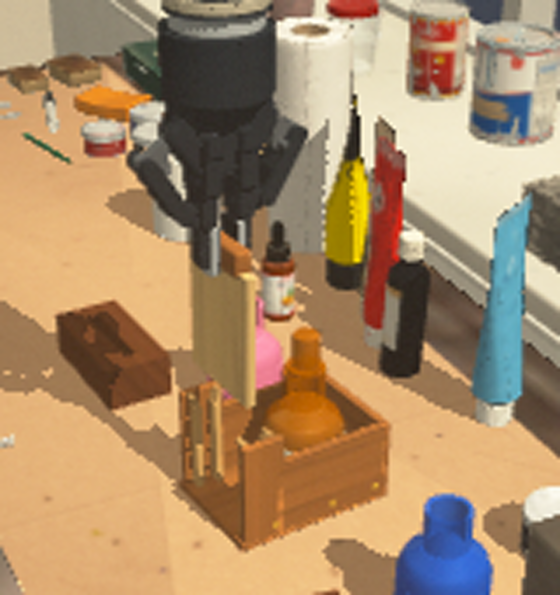

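```bash
python3 - <<'E'
from m import *
d=L("w17");P=Z(220,130,2.6);t=d["s"]["tcp_pos"]*1e3;zt=t[2]
b=onz(d,P(265,46),(zt-94.5)/1e3)*1e3
top=onz(d,P(269,126),(zt+9.5)/1e3)*1e3
rl=[onz(d,P(*p),(zt+25.5)/1e3)*1e3 for p in ((226,235),(228,566),(312,566),(312,235))]
print("tcp",t,"bottom +y end",b,"top +y end",top,"rail",np.mean(rl,0),yaw(rl[0],rl[1]),yaw(rl[3],rl[2]))
lf=onz(d,P(236,58),.092)*1e3;lb=onz(d,P(312,58),.092)*1e3;print(lf,lb,(lf+lb)/2)
E
```

```text
tcp [533.91926549  -4.73283184 210.68494388] bottom +y end [528.74153549  33.27095989 116.18494388] top +y end [530.36422322  33.79274725 220.18494388] rail [535.59705715  -6.03326506 236.18494388] 6.859209298849075 7.958683106245357
[520.69724686  25.63365354  92.        ] [543.28299624  28.52161294  92.        ] [531.99012155  27.07763324  92.        ]
```

send_rows --increments '[[[-0.2, -0.5, -0.2, 2.2, -3.2, -4, 5], [0, 0, 0, 0, 0, -6, 5], [0, 0, 0, 0, 0, -4, 5], [0, 0, 0, 0, 0, 0, 5], [0, 0, 0, 0, 0, 0, 5]]]'

```text
time: 16.15
tcp_pos: [0.5362, -0.0071, 0.1956]
tool_rot: [3.138, -0.0, 1.695]
ft_force: [-0.5, 0.0, -0.8]
finger_gap: 0.0126
```

```bash
python3 w.py w18; python3 rot.py 97 536 -8 186
python3 - <<'E'
import cv2
im=cv2.imread('pics/w18.png');cv2.imwrite('pics/w18y.png',cv2.resize(im[110:240,250:380],None,fx=4.5,fy=4.5,interpolation=cv2.INTER_CUBIC))
from station import env
d=env.snapshot("scene");cv2.imwrite("pics/scene4.png",cv2.resize(d["pixels"][140:260,240:380,::-1],None,fx=4.5,fy=4.5,interpolation=cv2.INTER_CUBIC))
E
```

```text
[ 0.5362166  -0.00713457  0.1955871 ] [ 3.13844435e+00 -2.70359061e-04  1.69459782e+00] 16.15 0.012558360008310315 [-0.51473684  0.00130313 -0.75478411]
tcp [536.2  -7.1 195.6] turn [-0.04  0.17 -0.1 ] d [-0.2 -0.9 -9.6] t 16.2 F [-0.6 -0.1 -0.7] gap 13.1
```

View pics/w18y.png

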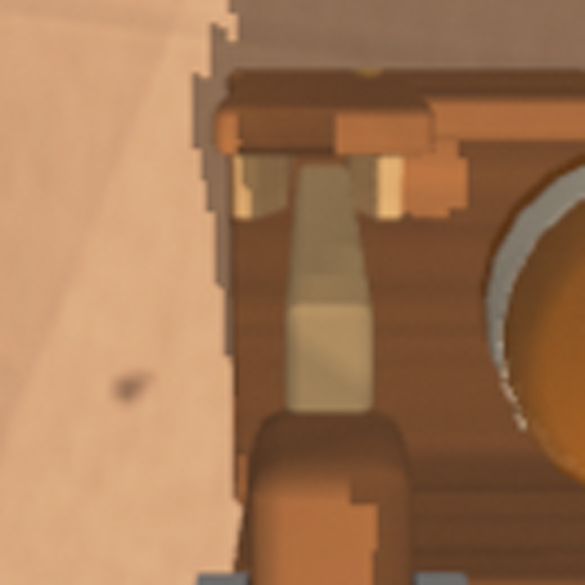

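View pics/scene4.png

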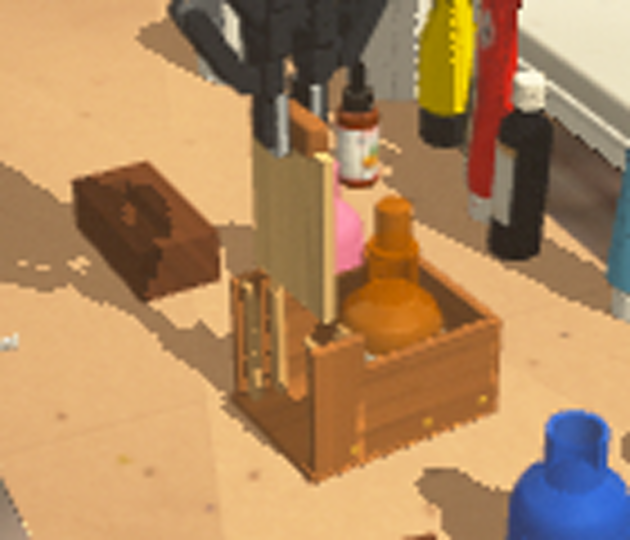

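```bash
python3 - <<'E'
from m import *
d=L("w18");P=Z(250,110,4.5);t=d["s"]["tcp_pos"]*1e3;zt=t[2]
b=onz(d,P(323,164),(zt-94.5)/1e3)*1e3;u=onz(d,P(325,153),.092)*1e3
lf=onz(d,P(244,187),.092)*1e3;lb=onz(d,P(392,187),.092)*1e3
print("bottom",b,"upright inner",u,"lips",lf,lb,(lf+lb)/2)
E
```

```text
bottom [531.75746347  31.48174504 101.08709599] upright inner [531.98488387  32.16396841  92.        ] lips [519.56909721  25.06839283  92.        ] [543.49672859  28.05131281  92.        ] [531.5329129   26.55985282  92.        ]
```

send_rows --increments '[[[0, 0, 0, -0.5, -1, -4, 5], [0, 0, 0, 0, 0, -4, 5], [0, 0, 0, 0, 0, -4, 5], [0, 0, 0, 0, 0, 0, 5]]]'

```text
time: 16.65
tcp_pos: [0.5359, -0.0084, 0.183]
tool_rot: [3.137, -0.0, 1.694]
ft_force: [-1.0, -0.0, 0.1]
finger_gap: 0.013
```

```bash
python3 w.py w19; python3 rot.py 97 535.6 -8.2 186
python3 - <<'E'
import cv2
im=cv2.imread('pics/w19.png');cv2.imwrite('pics/w19y.png',cv2.resize(im[110:240,250:380],None,fx=4.5,fy=4.5,interpolation=cv2.INTER_CUBIC))
from station import env
d=env.snapshot("scene");cv2.imwrite("pics/scene5.png",cv2.resize(d["pixels"][160:260,260:360,::-1],None,fx=5.5,fy=5.5,interpolation=cv2.INTER_CUBIC))
E
```

```text
[ 0.53589271 -0.00836462  0.18303804] [ 3.13745045e+00 -1.91069735e-04  1.69446279e+00] 16.65 0.013034113751821067 [-1.00982994 -0.03645493  0.11454723]
tcp [536.1  -8.4 183.3] turn [-0.04  0.26 -0.08] d [-0.5  0.2  2.7] t 16.7 F [ 0.2  0.1 -0.2] gap 13.1
```

View pics/w19y.png

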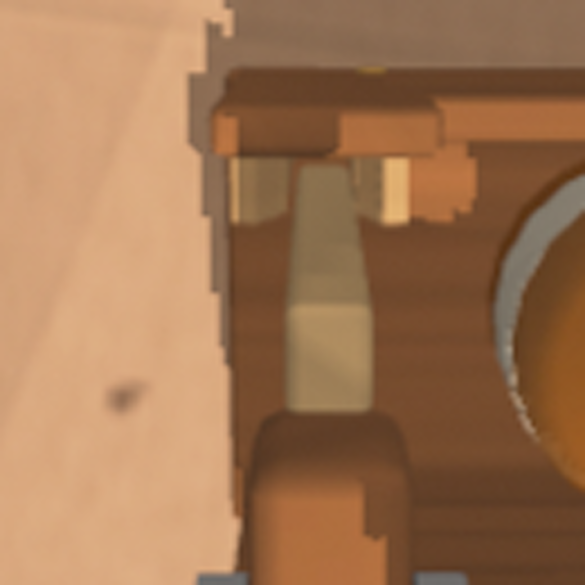

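View pics/scene5.png

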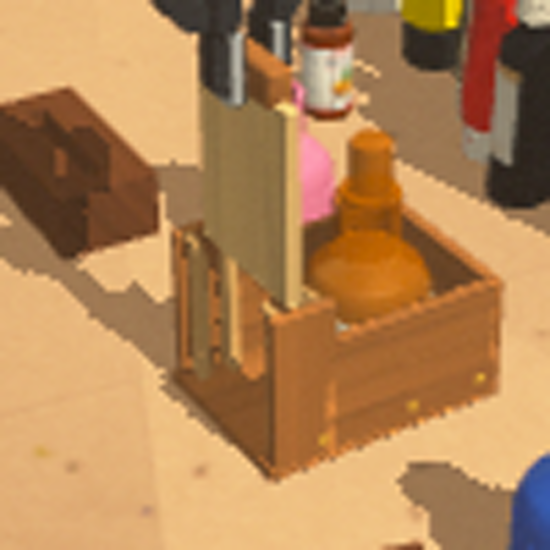

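Panel foot is between the flared lips, about 1 mm to the back. Nudging it and descending.

send_rows --increments '[[[0, 0.2, 0, -0.8, 0, -3, 5], [0, 0, 0, 0, 0, -4, 5], [0, 0, 0, 0, 0, -4, 5], [0, 0, 0, 0, 0, 0, 5]]]'

```text
time: 17.15
tcp_pos: [0.5357, -0.0083, 0.1719]
tool_rot: [3.139, -0.0, 1.695]
ft_force: [-0.2, 0.5, -1.1]
finger_gap: 0.0133
```

send_rows --increments '[[[0, 0, 0, 0, 0, -5, 5], [0, 0, 0, 0, 0, -5, 5], [0, 0, 0, 0, 0, 0, 5]]]'

```text
time: 17.45
tcp_pos: [0.5356, -0.0083, 0.1609]
tool_rot: [3.14, -0.0, 1.695]
ft_force: [0.9, 0.3, -0.5]
finger_gap: 0.0131
```

```bash
python3 w.py w20; python3 rot.py 97 535.6 -8.2 102.5
python3 - <<'E'
import cv2
im=cv2.imread('pics/w20.png');cv2.imwrite('pics/w20y.png',cv2.resize(im[110:240,250:380],None,fx=4.5,fy=4.5,interpolation=cv2.INTER_CUBIC))
E
```

```text
[ 0.5356348  -0.00829061  0.16086363] [ 3.13963575e+00 -4.64479049e-04  1.69467457e+00] 17.45 0.013084573940373828 [ 0.91088699  0.29981407 -0.49927567]
tcp [535.8  -8.3 161.1] turn [-0.04  0.14 -0.1 ] d [ -0.2   0.1 -58.6] t 17.5 F [-0.   0.1 -0.6] gap 13.3
```

View pics/w20y.png

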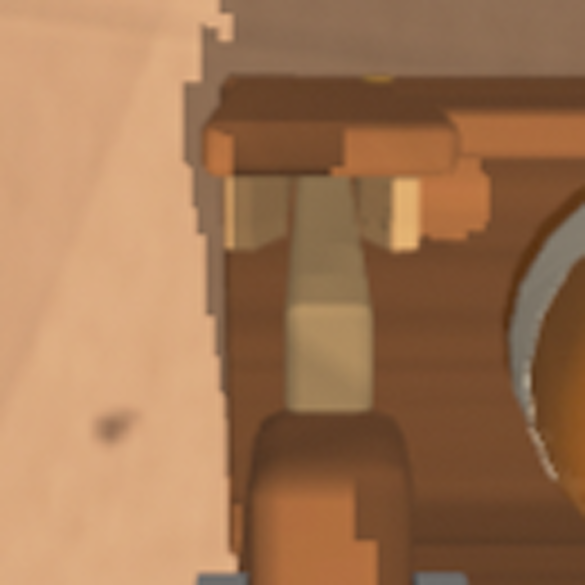

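Panel is in the slot between the lips with no resistance. Continuing.

send_rows --increments '[[[0, 0, 0, 0, 0, -7, 5], [0, 0, 0, 0, 0, -7, 5], [0, 0, 0, 0, 0, -7, 5], [0, 0, 0, 0, 0, 0, 5]]]'

```text
time: 17.9
tcp_pos: [0.5356, -0.0083, 0.1383]
tool_rot: [3.139, -0.0, 1.695]
ft_force: [-1.1, 0.3, -0.0]
finger_gap: 0.0133
```

send_rows --increments '[[[0, 0, 0, 0, 0, -7, 5], [0, 0, 0, 0, 0, -7, 5], [0, 0, 0, 0, 0, -6, 5], [0, 0, 0, 0, 0, 0, 5]]]'

```text
time: 18.3
tcp_pos: [0.5357, -0.0083, 0.1163]
tool_rot: [3.14, -0.0, 1.695]
ft_force: [-0.3, -0.4, -0.8]
finger_gap: 0.0128
```

```bash
python3 rot.py 97 535.6 -8.2 102.5
```

```text
tcp [535.7  -8.3 116.3] turn [-0.04  0.11 -0.1 ] d [ -0.1   0.1 -13.8] t 18.3 F [-0.3 -0.4 -0.8] gap 12.8
```

send_rows --increments '[[[0, 0, 0, 0, 0, -4, 5], [0, 0, 0, 0, 0, -4, 5], [0, 0, 0, 0, 0, -3, 5], [0, 0, 0, 0, 0, 0, 5]]]'

```text
time: 18.7
tcp_pos: [0.536, -0.0084, 0.1044]
tool_rot: [3.139, -0.0, 1.695]
ft_force: [0.2, -0.2, -1.1]
finger_gap: 0.0134
```

send_rows --increments '[[[0, 0, 0, 0, 0, -1, 5], [0, 0, 0, 0, 0, -1, 5], [0, 0, 0, 0, 0, -1, 5], [0, 0, 0, 0, 0, 0, 5]]]'

```text
time: 19.1
tcp_pos: [0.5364, -0.0087, 0.1027]
tool_rot: [3.138, -0.0, 1.694]
ft_force: [-0.0, 0.7, -1.0]
finger_gap: 0.0131
```

send_rows --increments '[[[0, 0, 0, 0, 0, -1, 5], [0, 0, 0, 0, 0, -1, 5], [0, 0, 0, 0, 0, 0, 5]]]'

```text
time: 19.4
tcp_pos: [0.5364, -0.009, 0.1027]
tool_rot: [3.137, -0.001, 1.693]
ft_force: [-1.4, -0.1, -1.0]
finger_gap: 0.013
```

Stalled at z 102.7 mm, where 102.5 was expected on the floor. Releasing.

send_rows --increments '[[[0, 0, 0, 0, 0, 0, 18], [0, 0, 0, 0, 0, 0, 28], [0, 0, 0, 0, 0, 0, 38], [0, 0, 0, 0, 0, 8, 40], [0, 0, 0, 0, 0, 25, 40], [0, 0, 0, 0, 0, 40, 40], [0, 0, 0, 0, 0, 40, 40], [0, 0, 0, 0, 0, 0, 40]]]'

```text
time: 20.2
tcp_pos: [0.5365, -0.0093, 0.22]
tool_rot: [3.137, 0.0, 1.693]
ft_force: [0.2, -0.5, -0.1]
finger_gap: 0.04
```

```bash
python3 w.py w21; python3 rot.py 97 535.6 -8.2 102.5; python3 - <<'E'
from station import env
import cv2,pickle
for n in ("scene","top"):
    d=env.snapshot(n);pickle.dump(d,open(f"pics/{n}9.pkl","wb"));cv2.imwrite(f"pics/{n}9full.png",d["pixels"][:,:,::-1])
    c=d["pixels"][150:270,240:400,::-1] if n=="scene" else d["pixels"]
    cv2.imwrite(f"pics/{n}9.png",cv2.resize(c if n=="scene" else c[:,:,::-1],None,fx=4 if n=="scene" else 1,fy=4 if n=="scene" else 1,interpolation=cv2.INTER_CUBIC))
E
```

```text
[ 0.53653555 -0.00928701  0.21999477] [3.13695254e+00 1.70804167e-04 1.69334286e+00] 20.2 0.04002996805688888 [ 0.18885766 -0.54315565 -0.09868712]
tcp [534.8  -8.9 217.6] turn [-0.03 -0.02 -0.04] d [   0.8    0.7 -115.1] t 20.25 F [-0.1 -0.2  0.3] gap 39.9
```

View pics/w21.png

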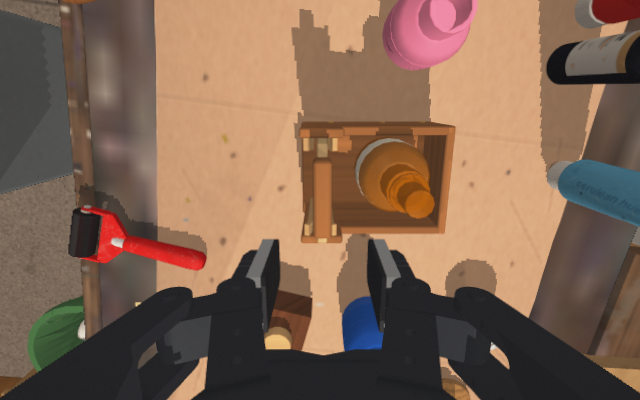

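View pics/scene9.png

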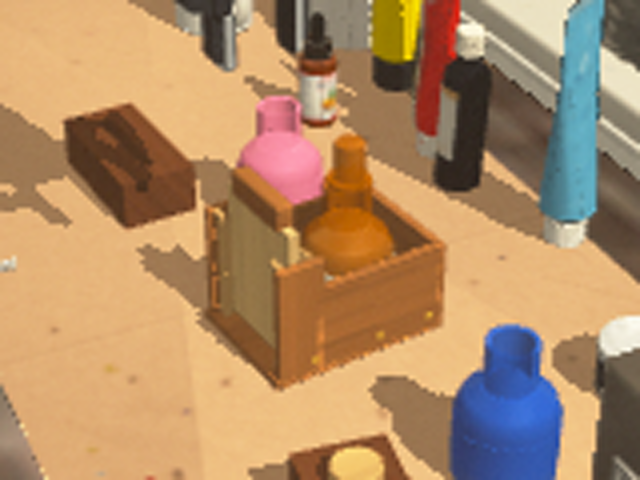

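Panel stands between the uprights and the stopper is still seated. A numeric check follows before I hand it in.

```bash
python3 - <<'E'
from m import *
s=L("scene9");d=L("w21");P=Z(240,150,4)
a=np.radians(7);ex=np.array([np.cos(a),np.sin(a),0]);ey=np.array([-np.sin(a),np.cos(a),0]);c=np.array([535.6,-9.2,0])
for nm,u,v,z in (("rail FL top",-7,30,128),("rail FR top",-7,-30,128),("panel FR top",-4,-40,112)):
    q=(c+ex*u+ey*v+[0,0,z])/1e3; p=proj(s,q)[0]; print(nm,((p+.5-[240,150])*4-.5).round(1))
im=cv2.imread("pics/w21.png");cv2.imwrite("pics/w21y.png",cv2.resize(im[110:250,290:430],None,fx=4.2,fy=4.2,interpolation=cv2.INTER_CUBIC))
E
```

```text
rail FL top [227.  167.3]
rail FR top [274.1 208.2]
panel FR top [286.8 235.5]
```

View pics/w21y.png

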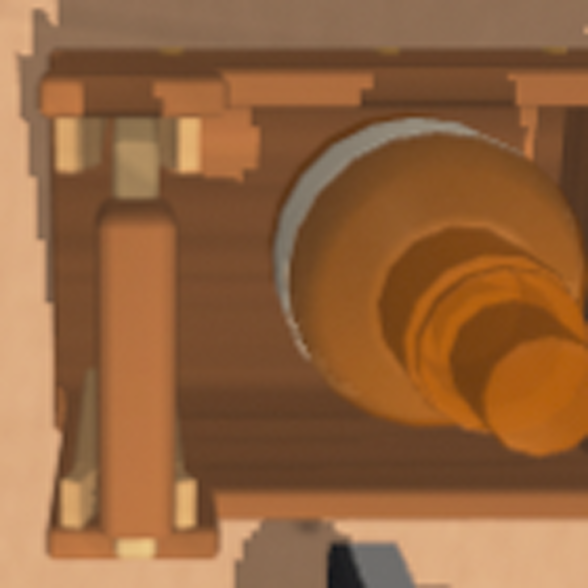

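View pics/top9.png

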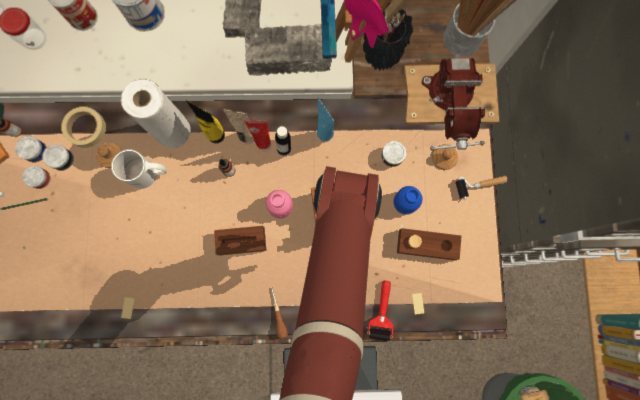

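Panel is centred between the lips, and the bystanders are where they were. Handing in.

```bash
python3 -c "
from station import env
print(env.close_job());print(env.state()['time'])"
```

```text
the job is handed in; nothing more can be done
None
the job is handed in; nothing more can be done
```

I seated the amber stopper in the bottle, slid the panel down the carrier's grooves to the floor, and handed the job in at about 20.4 s of the 58 s allowed. The hand-in reported no verdict.

**Stopper:** I lowered it in small steps until the tool stalled at 121.2 mm, against about 121.6 mm expected when seated. The rim band visible below the flange matched a seated flange. The bottle looked upright afterwards in the wrist and scene pictures.

**Panel:** It went down the slot without noticeable resistance and stalled at 102.7 mm, against 102.5 mm expected on the floor. The last wrist picture shows it centred between the lips, with the fingers clear.

**Bystanders:** The cork, ink tin, baren and dropper look unmoved in the final top picture. I compared them by eye only.

**Checks that disagreed:**
- **Camera offset:** The cameras differed from each other by 1–4 mm. The predicted corner of the panel's grip rail in the last scene picture was about 2 px off what I read there. I judged this a calibration offset and aligned by the wrist camera instead.
- **Force reading:** The wrist force stayed within about 5 N and never clearly showed contact. I judged contact by the height stalling, not by force.

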